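Put the gadgets on charge in the roll-top box

ROBOT

A 6-joint arm with a two-finger parallel gripper is mounted at the origin on the work surface. World frame = base frame: x ahead of the robot, y to its left, z up, the work surface at z = 0. Lengths are in m, angles in degrees, forces in N, time in s.
With the tool pointing down it reaches from about 0.3 to 0.775 m from the base axis. Payload 14.6 kg.
Tool frame: the origin (TCP) lies at the very end of the fingers, on their centre line; the grasp point (between the pads) lies 19 mm behind it; z points along the fingers, y is the direction in which the jaws open and shut (so a half turn about z gives the same grasp; the last joint's range is limited). The gripper opens to 94 mm and grips with 3 to 60 N. Pads are 16 mm wide; open, the fingers measure 119 mm over their backs; the gripper's body (75 mm by 177 mm) begins 78 mm behind the grasp point.
Start: joints at [-66.841, 17.183, 87.147, -0, 75.671, -3.816], TCP at [0.249, -0.49, 0.205] pointing down, gripper open.
Joint ranges: [-173.82, 173.82], [-45.26, 126.66], [13.44, 144.39], [-59.66, 239.66], [0, 175.72], [-146.38, 146.38]. Speed limits (degrees/s): [127.2, 127.2, 147.25, 180, 180, 180].

INTERFACE

Orientations are given as a 3x3 rotation matrix whose columns are the frame's x, y, z axes.
In Python, from bench import bot gives the robot as it stands. The module is installed in compiled form; this text tells all that it offers.
- The arm moves only by the tool move_arm, never from a script. Its argument "commands" is a list that holds one entry, the list of rows, each a list of 4 numbers: the shift along the tool's x, y, z in m, then the turn about the tool's z in rad. A call has 1 to 20 rows; each row shifts and turns the commanded pose from where the row before left it, along the tool's axes as they then stand; what a row does not reach is not made up. A row lasts 1/10 s, in which the tool goes at most 50 mm and 8.59 degrees, less where a joint would pass 70% of its speed; a pose out of reach is approached as far as the arm can. A call with a gripper value outside its range is refused whole. "jaw" is the opening in per cent of the stroke, from 0 (shut) to 100 (fully open), set as the call begins (left out, the last holds). The fingers move at their own pace and stop on an object; "force" is the grip in N (left out, the last holds). Time passes only in rows, so rows that do not move let the fingers close. It gives the time, the measured TCP pose, the force and the opening at its end, in the units of the state.
- bot.state(): the state, without advancing time (a new reading comes with each control period).
- bot.capture(name): name is "scene" or "top"; returns a dict with "pixels" (420x560x3 uint8, red, green, blue), "fx", "fy", "cx", "cy" (pixels), "camera_from_world" (4x4, takes a point from world to camera coordinates). Camera axes: x right, y up, looking along -z (the intrinsics and any distortion apply to the point x, -y, -z); pixel columns grow to the right and rows downward; lengths in m; the calibration is good to about 2 mm. A picture is of the moment at which its call begins. There is no depth.
- bot.hand_in(): hands the job in, once; it reports no verdict.
The state is a dict: "time_s": time; "joint_positions": joint angles; "joint_velocities": joint speeds; "joint_torque": joint torques, N m; "ee_pos": TCP position; "tool_rot": TCP orientation; "ft_force": force on the tool from outside, world axes, zero at the start; "torque": the same for the moment, N m; "width": finger opening in m.
Only numpy, scipy, OpenCV 4.12 (cv2) and the standard library are available. Lean on these libraries where they do the work, as an engineer would, in place of code of your own. Each camera call takes 0.05 s, during which the arm holds its last target.

TASK

The roll-top charging box on the hall table is live: turn its bar handle to off, roll the slatted cover fully up, and lay every gadget that is out on the marble (headlight, tail light, action camera, earbud case, whichever are there) inside it, each gently, right way up and flat on the black charging mat. Then roll the cover fully down onto the sill and, last, turn the handle back to on. The power must never be on while the cover is off the sill, and the coin tin, bicycle bell and paperweight stay where they are.

Things in the scene. Friction and masses are not known exactly. Their poses are not given: they have to be found in the camera images.
- charge_box: Fixed bamboo roll-top box. Origin on the table under the middle; x to its back (front faces -x), y to its left. Two D-shaped cheeks, inner faces y = +-155 mm, 12 thick, radius 192 about the cover's axis (along y, z = 60), tops z = 252. Front sill x -186 to -168, top z 79. Right of it the power unit, y -287 to -167, x -186 to 50, top z 70.
- mat_mid (a point): Point on the black charging mat, the flat floor inside the box; axes as the box's; at the box's x = -105, y = 0, z = 48 mm. Flat mat from x = -61 to +125 mm, y = +-152 from here; a wall, 100 mm high, behind it. Gadgets charge anywhere on it; four coil marks at x = 0, y = -105, -35, 35, 105. With the cover up it is open from above for x under +100.
- cover (a joint): Travel of the tambour cover along its circular track, angle about its axis, rad: 0 = fully down on the sill, 1.484 (85 degrees) = fully up, the limit. Slats on a 170 mm radius. Stays where it is left (friction, 3 to 6 N at the knob). Fully up: above 1.3; fully down: below 0.05.
- cover_knob (a point): Middle of the head of the wooden knob on the cover's bottom rail: 28 mm across, 22 long, on a 14 mm neck, pointing away from the axis, 203 mm from it. Closed, it is 13.5 degrees above the axis's level, at the box's front; opening carries it up and back on that circle by the joint's angle. Pinch it from above by its sides (along the box's y), hook or push it.
- switch (a joint): Rotary switch, rad: 0 = off, pointer to the box's front; 1.047 (60 degrees clockwise seen from above) = on, pointer to the front left. Starts on. A spring detent snaps it to the nearer end; 0.12 N m to turn. Off: below 0.15; on: above 0.9.
- switch_grip (a point): Point on the switch's upright axis at the height to grip its black bar handle, 10 mm below the bar's top, 32 mm above the power unit. Bar 60 mm long, 14 wide, on a disc 54 mm across and 6 high; point x along the bar, bevelled pointer end with a white line at -x. The axis is 68 mm from the right cheek.
- headlight_mid (a point): Bicycle headlight: black block, round lens at one end, 61 x 36 x 34 mm high, 0.1 kg; point at its centre, half-way up; x along its length, y across its width, z up when right way up (on its flat charging base)
- tail_light_mid (a point): Bicycle tail light: grey base 54 x 34 x 22 mm with a smaller clear lens on top, 30 mm high in all, 0.06 kg; point at its centre, half-way up; x along its length, y across its width, z up when right way up (on its flat charging base)
- action_camera_mid (a point): Action camera: black block, lens on one long side, 60 x 32 x 44 mm high, 0.12 kg; point at its centre, half-way up; x along its length, y across its width, z up when right way up (on its flat charging base)
- earbud_case_mid (a point): Earbud case: white rounded box, 60 x 44 x 28 mm high, 0.06 kg; point at its centre, half-way up; x along its length, y across its width, z up when right way up (on its flat charging base)
- coin_tin: Bystander: red plastic coin tin with a ribbed twist cap, 78 mm across, 102 mm high; origin under its centre
- bike_bell: Bystander: chrome bicycle bell, 56 mm across, 38 mm high; origin under its centre
- paperweight: Bystander: green glass paperweight, 76 mm across, 46 mm high; origin under its centre
Mind the look-alikes: they are no part of the job. What is shaped like the part that bears headlight_mid but pink or turquoise is not meant. Leave any purple look-alike of the part that bears earbud_case_mid alone.

How it is judged:
By the outcome, as a careful person would: the job done as asked, in the order asked, and still so for the second after the job is handed in, with the robot touching nothing.
Of headlight, tail_light, action_camera, earbud_case only 2 to 4 are there at a start; the rules pass over those that are not, and their reading is None.
At some moment in a run one of headlight, tail_light, action_camera, earbud_case may be knocked a few centimetres aside while the robot is not near it.
It also fails if it takes over 210 s, if anything falls off the work surface, if the arm or the gripper's body presses on something with over 40 N, if the wrist force passes 120 N, or if a joint passes its speed limit or range.

## Working session

There is one attempt and no reset: what is moved stays moved. The work goes in short steps, Python scripts to look and compute and a tool call to move; the robot and the scene stay as the last step left them, time stands still between calls to the robot, and variables do not carry over. Pictures are saved under pics/ and viewed, and the job is handed in when it is done.

Besides the shell and the picture viewer there is one more tool, called after "Call:" as name(argument=value, ...) on one line, values as JSON. move_arm: Moves the arm, as the interface text tells. Its arguments: {"type":"object","properties":{"commands":{"type":"array"},"jaw":{"type":"number"},"force":{"type":"number"}},"required":["commands"]}

```bash
mkdir -p pics; ls; cat > h.py <<'E'
import numpy as np, cv2
from bench import bot
def cap(n,out):
    c=bot.capture(n); cv2.imwrite('pics/'+out,cv2.cvtColor(c['pixels'],cv2.COLOR_RGB2BGR)); return c
def ray(c,u,v):
    M=np.array(c['camera_from_world']); R=M[:3,:3]; t=M[:3,3]
    d=np.array([(u-c['cx'])/c['fx'],-(v-c['cy'])/c['fy'],-1.]); o=-R.T@t; return o,R.T@d
def onz(c,u,v,z):
    o,d=ray(c,u,v); return o+d*(z-o[2])/d[2]
def proj(c,p):
    M=np.array(c['camera_from_world']); q=M[:3,:3]@np.array(p)+M[:3,3]
    return c['cx']+c['fx']*q[0]/-q[2], c['cy']-c['fy']*q[1]/-q[2]
E
python3 - <<'E'
from h import *
np.set_printoptions(precision=4,suppress=True)
for n in('scene','top'):
    c=cap(n,n+'0.png'); print(n,c.keys(),c['fx'],c['fy'],c['cx'],c['cy']);print(np.array(c['camera_from_world'])); print(-np.array(c['camera_from_world'])[:3,:3].T@np.array(c['camera_from_world'])[:3,3])
print(bot.state())
E
```

```text
pics
scene dict_keys(['pixels', 'fx', 'fy', 'cx', 'cy', 'camera_from_world']) 408.2009080767771 408.2009080767771 278.077550347753 202.63470947431705
[[ 0.4594  0.8882  0.0093 -0.2866]
 [-0.6966  0.3538  0.6242  0.2883]
 [ 0.5511 -0.2932  0.7812 -1.4548]
 [ 0.      0.      0.      1.    ]]
[ 1.1343 -0.274   0.9592]
top dict_keys(['pixels', 'fx', 'fy', 'cx', 'cy', 'camera_from_world']) 412.152749628053 412.152749628053 281.5046208302997 210.7836247459585
[[ 0.0042 -0.9997  0.0239  0.0389]
 [ 0.9968  0.0061  0.0794 -0.5642]
 [-0.0795  0.0235  0.9966 -1.0673]
 [ 0.      0.      0.      1.    ]]
[0.4774 0.0674 1.1075]
{'time_s': 0.1, 'joint_positions': array([-66.8404,  17.2116,  87.1755,   0.0012,  75.6721,  -3.8162]), 'joint_velocities': array([-0.072 , -0.0367, -0.0185, -0.0158, -0.0177,  0.0492]), 'joint_torque': array([  0.0001, -53.2648, -35.3284,   0.0709,   0.0235,  -0.0001]), 'ee_pos': array([ 0.2494, -0.4899,  0.205 ]), 'tool_rot': array([[ 0.8912,  0.4536, -0.0004],
       [ 0.4536, -0.8912,  0.001 ],
       [ 0.0001, -0.001 , -1.    ]]), 'ft_force': array([ 0.4275, -0.2565,  0.4764]), 'torque': array([-0.0336,  0.0105,  0.0309]), 'width': 0.0940316795966406}
```

View pics/scene0.png

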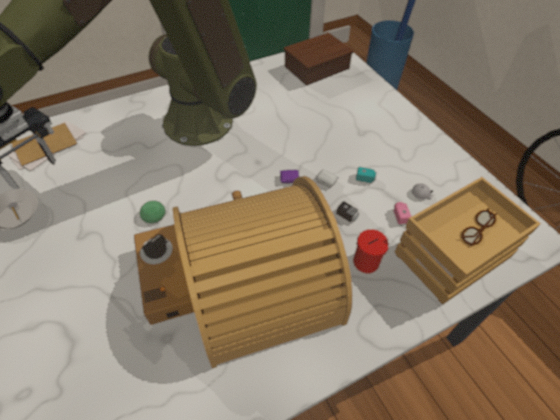

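View pics/top0.png

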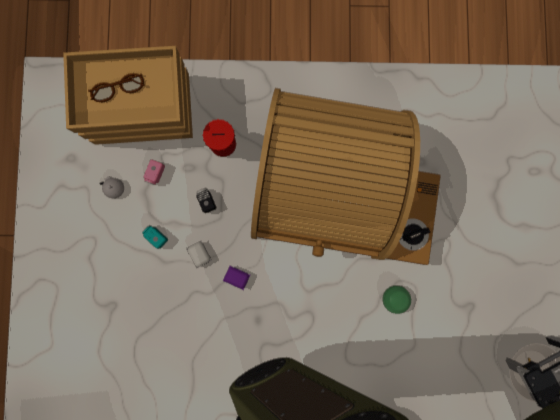

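```bash
python3 - <<'E'
import cv2
a=cv2.imread('pics/top0.png');b=cv2.imread('pics/scene0.png')
cv2.imwrite('pics/t1.png',cv2.resize(a[150:300,90:260],None,fx=4.7,fy=4,interpolation=3)[:600])
cv2.imwrite('pics/s1.png',cv2.resize(b[155:285,265:435],None,fx=4.5,fy=4.5,interpolation=3))
cv2.imwrite('pics/t2.png',cv2.resize(a[80:300,240:450],None,fx=2.7,fy=2.7,interpolation=3))
cv2.imwrite('pics/s2.png',cv2.resize(b[175:335,120:260],None,fx=3.7,fy=3.7,interpolation=3))
E
```

```text
(no output)
```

View pics/t1.png

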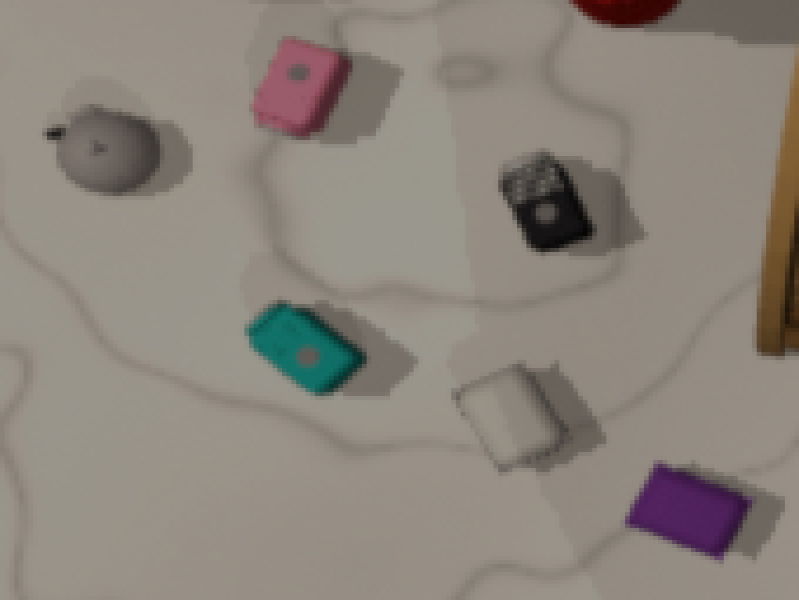

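View pics/s1.png

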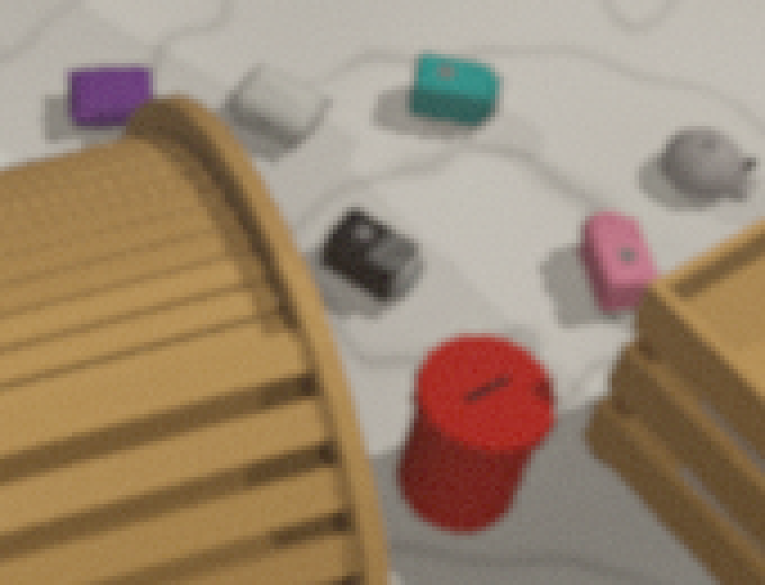

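View pics/t2.png

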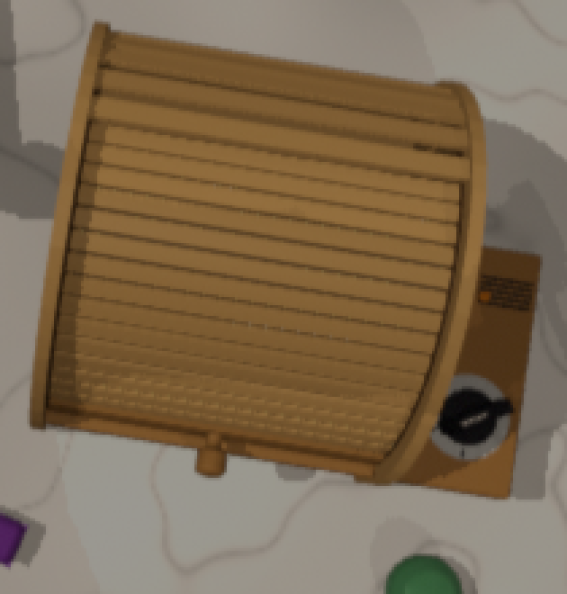

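View pics/s2.png

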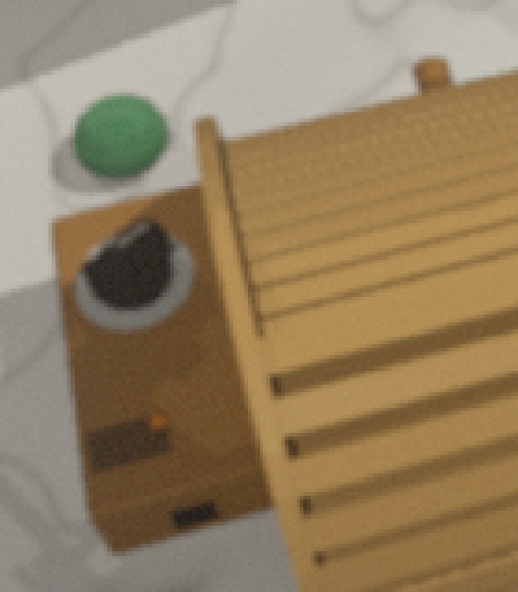

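```bash
python3 - <<'E'
from h import *
np.set_printoptions(precision=4,suppress=True)
t=bot.capture('top'); s=bot.capture('scene')
def T(u,v,z): return onz(t,u/2.7+240,v/2.7+80,z)
def S(u,v,z): return onz(s,u/3.7+120,v/3.7+175,z)
print('T pu FR',T(510,497,.07),'BR',T(540,257,.07),'knob',T(211,458,.107),'sw',T(468,415,.076),'cheekL',T(31,427,.06))
print('S pu FR',S(52,222,.07),'BR',S(92,505,.07),'knob',S(432,78,.107), 'sw',S(134,277,.076))
# kabsch
B=np.array([[-.186,-.287],[.05,-.287],[-.1974,0],[-.192,.167],[ -.186,-.287],[-.1974,0]])
W=np.array([T(510,497,.07),T(540,257,.07),T(211,458,.107),T(31,427,.06),S(52,222,.07),S(432,78,.107)])[:,:2]
b=B.mean(0);w=W.mean(0);H=(B-b).T@(W-w);a=np.arctan2(H[0,1]-H[1,0],H[0,0]+H[1,1])
R=np.array([[np.cos(a),-np.sin(a)],[np.sin(a),np.cos(a)]]);o=w-R@b
print('yaw',np.degrees(a),o);print((W-(B@R.T+o))*1000)
for n,p in dict(sw=(-.1,-.235),mat=(-.105,0)).items():print(n,R@p+o)
im=cv2.cvtColor(t['pixels'],cv2.COLOR_RGB2HSV)
for nm,c,z in (('t',t,0),):
  # black object
  g=cv2.cvtColor(c['pixels'],cv2.COLOR_RGB2GRAY);print(g[195:205,195:218:2])
E
```

```text
T pu FR [ 0.4276 -0.3294  0.07  ] BR [ 0.6543 -0.3637  0.07  ] knob [ 0.4633 -0.0454  0.107 ] sw [ 0.5038 -0.2894  0.076 ] cheekL [0.491  0.1184 0.06  ]
S pu FR [ 0.4327 -0.3254  0.07  ] BR [ 0.6523 -0.3591  0.07  ] knob [ 0.4623 -0.0433  0.107 ] sw [ 0.5074 -0.2873  0.076 ]
yaw -9.030337950205244 [ 0.6563 -0.0743]
[[ 0.0851 -0.7981]
 [-6.2936  1.9194]
 [ 2.0093 -2.0534]
 [-1.8912 -2.28  ]
 [ 5.1318  3.1859]
 [ 0.9586  0.0262]]
sw [ 0.5206 -0.2907]
mat [ 0.5526 -0.0579]
[[138  52  73  78  55  97  77  39  50 100 100  99]
 [138  48  76  76  65  82  66  59  29  98 100  99]
 [138  46  78  78  53  98  48  42  18  97  99  98]
 [141  67  77  76  63  73  27  22  13  94 100  99]
 [142  89  78  76  45  33  19  19  11  73 100  98]
 [142 124  70  50  26  38  30  19  14  45 100  99]
 [142 137  51  25  24  70  69  21  15  25  97  98]
 [142 141  55  21  32  82  80  24  18  15  96  98]
 [142 142  80  20  33  84  80  22  18  13  93  99]
 [142 142  92  20  29  80  71  21  18  14  72  99]]
```

```bash
cat > m.py <<'E'
from h import *
np.set_printoptions(precision=4,suppress=True)
def sub(c,x0,y0,x1,y1,f,out):
    im=cv2.cvtColor(c['pixels'][y0:y1,x0:x1],cv2.COLOR_RGB2BGR); cv2.imwrite('pics/'+out,cv2.resize(im,None,fx=f,fy=f,interpolation=cv2.INTER_CUBIC))
E
python3 - <<'E'
from m import *
t=bot.capture('top'); s=bot.capture('scene')
sub(t,180,180,240,290,5.4,'a.png');sub(s,305,160,375,230,8,'b.png');sub(t,385,210,445,270,9,'c.png');sub(s,130,220,185,275,10,'d.png')
E
python3 -c "
import cv2,numpy as np
a=[cv2.resize(cv2.imread('pics/%s.png'%k),(390,295 if k!='a' else 590)) for k in 'abcd']
cv2.imwrite('pics/e.png',np.hstack([a[0],np.vstack([a[1],a[3]])]))"
```

```text
(no output)
```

View pics/e.png

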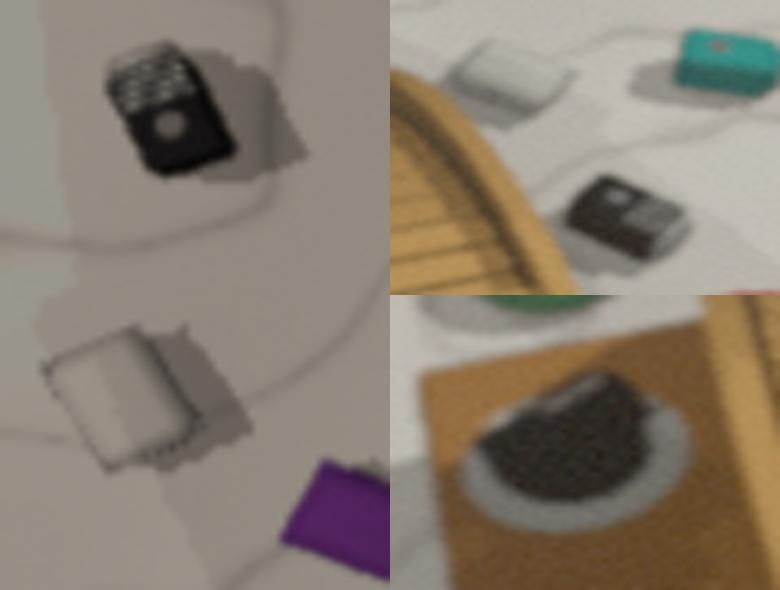

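View pics/c.png

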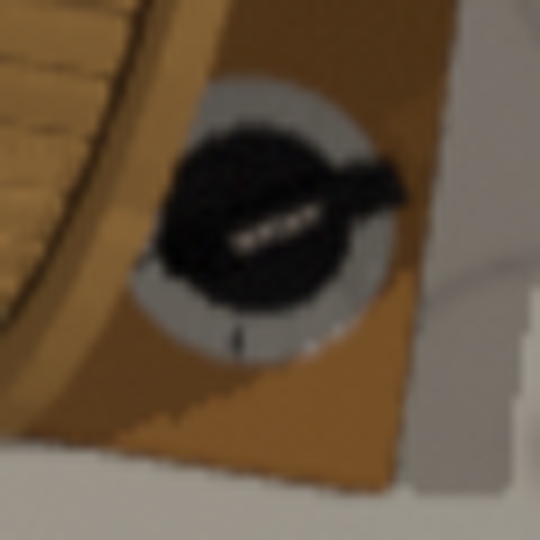

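View pics/a.png

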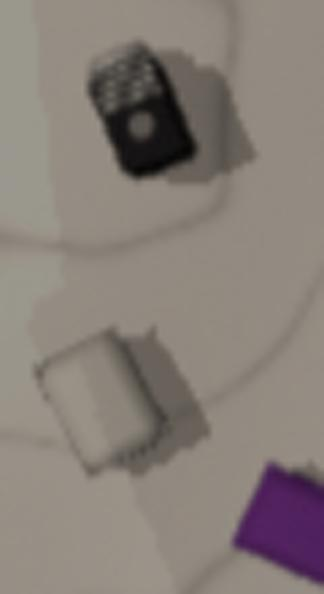

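```bash
python3 - <<'E'
from m import *
t=bot.capture('top'); s=bot.capture('scene')
def enh(c,x0,y0,x1,y1,f):
    im=c['pixels'][y0:y1,x0:x1].astype(float); lo,hi=np.percentile(im,2),np.percentile(im,99.5)
    return cv2.resize(np.clip((im-lo)/(hi-lo)*255,0,255).astype(np.uint8)[:,:,::-1],None,fx=f,fy=f,interpolation=cv2.INTER_NEAREST)
a=enh(t,180,235,220,275,10);b=enh(s,310,163,345,198,11.43)
cv2.imwrite('pics/f.png',np.hstack([a,b[:400,:400]]))
E
```

```text
(no output)
```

View pics/f.png

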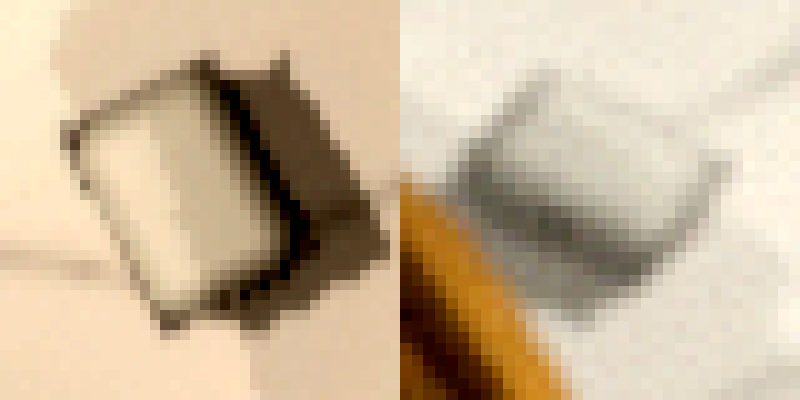

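```bash
python3 - <<'E'
from m import *
t=bot.capture('top'); s=bot.capture('scene')
def rep(n,P):
    P=np.array(P)[:,:2];print(n,P.mean(0),'edges mm',[round(1e3*np.linalg.norm(P[i]-P[(i+1)%4]),1) for i in range(4)],'ang',[round(float(np.degrees(np.arctan2(*(P[(i+1)%4]-P[i])[::-1]))),1) for i in range(4)])
tw=[(187.2,249),(200.5,241.5),(210,258.5),(197,267)]
for z in(.022,.028):rep('white top',[onz(t,u,v,z) for u,v in tw])
sw=[((a-400)/11.43+310,b/11.43+163) for a,b in[(545,70),(468,180),(650,275),(728,165)]]
for z in(.022,.028):rep('white scene',[onz(s,u,v,z) for u,v in sw])
tp=[(a/4.7+90,b/4+150) for a,b in[(655,465),(750,500),(720,558),(628,520)]]
rep('purple',[onz(t,u,v,.028) for u,v in tp])
th=[(a/5.4+180,b/5.4+180) for a,b in [(90,85),(145,40),(195,150),(140,178)]]
rep('head',[onz(t,u,v,.034) for u,v in th])
for n,c in(('top',t),('scene',s)):
  h=cv2.cvtColor(c['pixels'],cv2.COLOR_RGB2HSV)
  x0,y0,x1,y1={'top':(190,183,222,218),'scene':(330,195,365,228)}[n]
  m=(h[y0:y1,x0:x1,2]<80).astype(np.uint8)
  k,l,st,ce=cv2.connectedComponentsWithStats(m);i=1+st[1:,4].argmax();print(n,st[i],ce[i]+(x0,y0))
  cnt=max(cv2.findContours((l==i).astype(np.uint8),0,2)[0],key=cv2.contourArea);r=cv2.minAreaRect(cnt);print(r)
  print(onz(c,*(ce[i]+(x0,y0)),.025))
E
```

```text
white top [0.4496 0.2574] edges mm [np.float64(39.4), np.float64(51.0), np.float64(40.0), np.float64(53.5)] ang [-60.1, -149.9, 123.6, 29.6]
white top [0.4498 0.2564] edges mm [np.float64(39.2), np.float64(50.7), np.float64(39.7), np.float64(53.2)] ang [-60.1, -149.9, 123.6, 29.6]
white scene [0.4554 0.2582] edges mm [np.float64(47.2), np.float64(57.3), np.float64(46.5), np.float64(58.7)] ang [-57.3, 26.8, 121.0, -153.8]
white scene [0.4597 0.2548] edges mm [np.float64(46.9), np.float64(56.9), np.float64(46.2), np.float64(58.3)] ang [-57.3, 26.8, 121.0, -153.8]
purple [0.3891 0.1579] edges mm [np.float64(57.1), np.float64(40.5), np.float64(56.2), np.float64(38.1)] ang [-113.0, 156.6, 64.5, -22.1]
head [0.5876 0.2381] edges mm [np.float64(34.2), np.float64(58.9), np.float64(29.5), np.float64(51.3)] ang [-49.7, -154.9, 117.6, 29.0]
top [  7   6  20  24 272] [206.7279 201.7169]
((16.12721824645996, 17.90532684326172), (22.076927185058594, 14.615386962890625), 67.38013458251953)
[0.5865 0.2386 0.025 ]
scene [  7   7  15  19 157] [344.121  211.6178]
((16.15168571472168, 16.157302856445312), (17.595964431762695, 13.461973190307617), 32.0053825378418)
[0.5909 0.2313 0.025 ]
```

```bash
python3 - <<'E'
from m import *
t=bot.capture('top'); s=bot.capture('scene')
a=np.radians(-8.9);R=np.array([[np.cos(a),-np.sin(a)],[np.sin(a),np.cos(a)]]);o=np.array([.6563,-.0743])
for n,p in(('disc',onz(t,413.3,234.2,.076)),('ringT',onz(t,414.4,234.6,.07)),('ringS',onz(s,156.4,250.2,.07)),('line0',onz(t,232/9+385,245/9+210,.112)),('line1',onz(t,322/9+385,208/9+210,.112))):
    print(n,p,'box',R.T@(p[:2]-o))
# more box landmarks: cheek front ends, right cheek
E
```

```text
disc [ 0.5025 -0.2893  0.076 ] box [-0.1187 -0.2362]
ringT [ 0.5017 -0.2942  0.07  ] box [-0.1188 -0.2411]
ringS [ 0.5043 -0.2873  0.07  ] box [-0.1172 -0.2339]
line0 [ 0.4943 -0.2705  0.112 ] box [-0.1297 -0.2189]
line1 [ 0.5044 -0.2953  0.112 ] box [-0.1159 -0.2418]
```

Call:
move_arm(commands=[[[0,0,0,-0.1346],[0,0,0,-0.1346],[0,0,0,-0.1346],[0,0,0,-0.1346],[0,0,0,-0.1346],[0,0,0,-0.1346],[0,0,0,-0.1346],[0.0255,0.0255,0,0],[0.0255,0.0255,0,0],[0.0255,0.0255,0,0],[0.0255,0.0255,0,0],[0.0255,0.0255,0,0],[0.0255,0.0255,0,0],[0.0255,0.0255,0,0],[0.0255,0.0255,0,0],[0,0,0,0],[0,0,0,0]]], jaw=0, force=20)

```text
time_s: 2.3
ee_pos: [0.4832, -0.3204, 0.2052]
tool_rot: [[0.156, 0.988, -0.0], [0.988, -0.156, 0.0], [0.0, -0.0, -1.0]]
ft_force: [-0.5, 0.4, 0.7]
width: 0.0004
```

```bash
python3 - <<'E'
from m import *
t=bot.capture('top'); s=bot.capture('scene')
sub(t,330,150,490,330,3.3,'g1.png');sub(s,90,120,250,300,3.3,'g2.png')
import cv2
a,b=[cv2.resize(cv2.imread('pics/g%d.png'%i),(400,450)) for i in(1,2)];cv2.imwrite('pics/g.png',np.hstack([a,b]))
E
```

```text
(no output)
```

View pics/g.png

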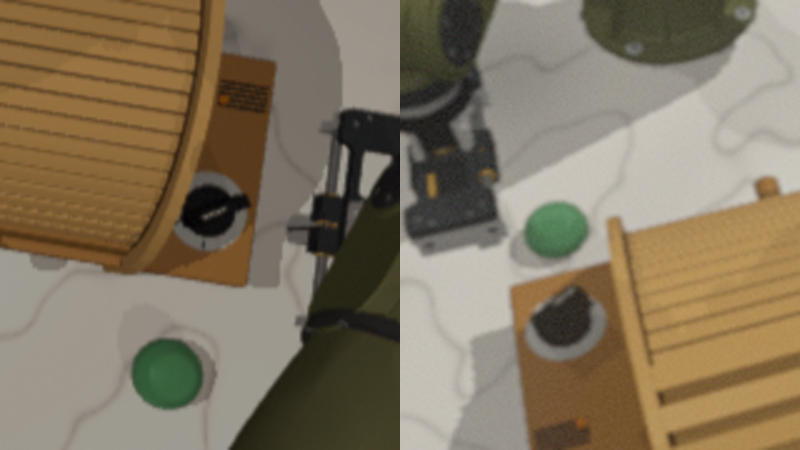

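```bash
python3 - <<'E'
from m import *
t=bot.capture('top'); s=bot.capture('scene')
p=bot.state()['ee_pos']; print(p,bot.state()['time_s'])
for c in(t,s): u,v=proj(c,p); print(u,v,)
u,v=proj(t,p);print((u-330)*2.5,(v-150)*2.5);u,v=proj(s,p);print((u-90)*2.5+400,(v-120)*2.5)
E
```

```text
[ 0.4823 -0.3215  0.2055] 2.5
448.1127462101573 242.11785981590546
125.72724862593236 217.10421506036144
295.28186552539324 230.29464953976367
489.3181215648309 242.7605376509036
```

Call:
move_arm(commands=[[[0,0,0.03,0],[0,0,0.03,0],[0,0,0.03,0],[0,0,0.02,0],[0,0,0.009,0],[0,0,0,0],[0,0,0,0]]])

```text
time_s: 3.2
ee_pos: [0.4832, -0.3213, 0.0876]
tool_rot: [[0.158, 0.988, 0.001], [0.988, -0.158, -0.001], [-0.001, 0.001, -1.0]]
ft_force: [-0.5, -0.2, -0.3]
width: 0.0003
```

Call:
move_arm(commands=[[[0.0025,0.0045,0,0],[0.0025,0.0045,0,0],[0.0025,0.0045,0,0],[0.0025,0.0045,0,0],[0.0025,0.0045,0,0],[0.0025,0.0045,0,0],[0.0025,0.0045,0,0],[0.0025,0.0045,0,0],[0,0,0,0],[0,0,0,0]]])

```text
time_s: 4.2
ee_pos: [0.521, -0.3079, 0.0862]
tool_rot: [[0.157, 0.988, -0.002], [0.988, -0.157, -0.002], [-0.002, -0.001, -1.0]]
ft_force: [-5.8, -9.9, -1.7]
width: 0.0005
```

```bash
python3 - <<'E'
from m import *
s=bot.capture('scene');print(bot.state()['ft_force'],bot.state()['ee_pos'])
sub(s,90,150,250,300,3.7,'i.png')
E
```

```text
[ -6.3208 -10.7105  -1.4303] [ 0.521  -0.308   0.0862]
```

View pics/i.png

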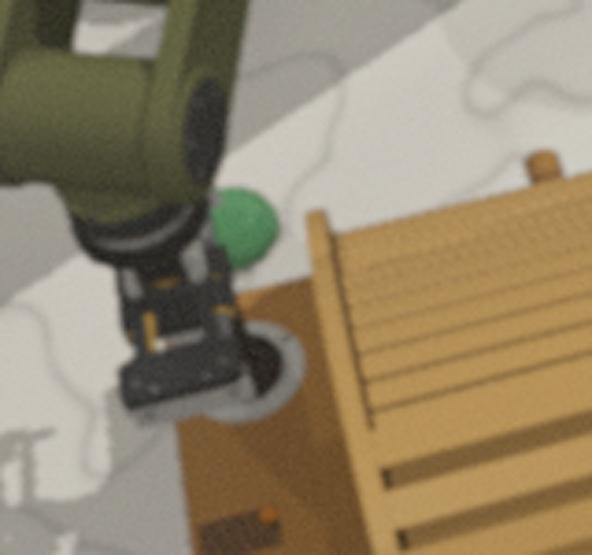

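Call:
move_arm(commands=[[[0.0025,0.003,0,0],[0.0025,0.003,0,0],[0.0025,0.003,0,0],[0.002,0.002,0,0],[0,0,0,0],[0,0,0,0]]])

```text
time_s: 4.85
ee_pos: [0.5272, -0.3074, 0.0854]
tool_rot: [[0.16, 0.987, -0.013], [0.987, -0.16, -0.011], [-0.013, -0.011, -1.0]]
ft_force: [-47.5, -55.6, -2.3]
width: 0.0007
```

Call:
move_arm(commands=[[[-0.006,-0.006,0,0],[-0.006,-0.006,0,0],[-0.004,-0.004,0,0],[-0.01,0,0,0],[0,0,-0.03,0],[0,0,-0.04,0],[0,0,-0.04,0],[-0.04,0,-0.02,0],[-0.04,0,0,0],[0,0,0,0]]])

```text
time_s: 5.85
ee_pos: [0.5007, -0.4048, 0.2166]
tool_rot: [[0.16, 0.987, 0.0], [0.987, -0.16, -0.001], [-0.001, 0.0, -1.0]]
ft_force: [-1.0, 1.1, -0.2]
width: 0.0005
```

```bash
python3 - <<'E'
from m import *
t=bot.capture('top');s=bot.capture('scene');print(bot.state()['ft_force'],bot.state()['ee_pos'])
sub(s,120,210,200,290,6,'i.png');sub(t,385,210,445,270,6,'j.png')
cv2.imwrite('pics/k.png',np.hstack([cv2.resize(cv2.imread('pics/i.png'),(390,390)),cv2.resize(cv2.imread('pics/j.png'),(390,390))]))
E
```

```text
[ 0.4068 -0.0425 -0.3748] [ 0.5015 -0.4015  0.2159]
```

View pics/k.png

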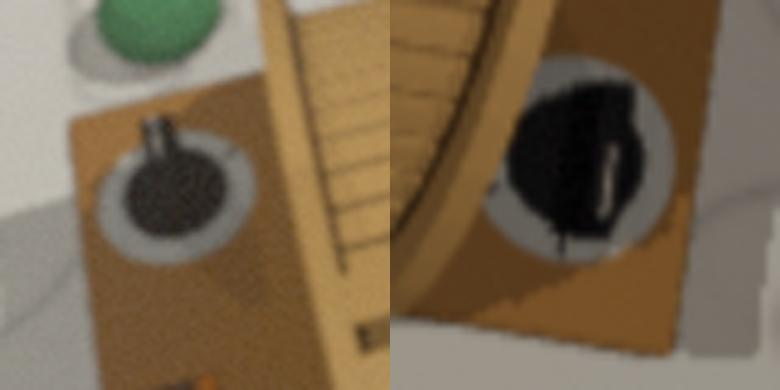

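Call:
move_arm(commands=[[[0,-0.025,-0.01,0],[0,-0.025,-0.01,0],[0,-0.025,-0.01,0],[0,-0.025,-0.01,0],[0,0,0,0.1428],[0,0,0,0.1428],[0,0,0,0.1428],[0,0,0,0.1428],[0,0,0,0.1428],[0,0,0,0.1428],[0,0,0,0.1428],[0,0,0,0.1428],[0,0,0,0.1428],[0,0,0,0.1428],[0,0,0,0.1428],[0,0,0,0]]], jaw=64)

```text
time_s: 7.55
ee_pos: [0.4034, -0.3845, 0.2564]
tool_rot: [[0.987, -0.158, -0.0], [-0.158, -0.987, 0.0], [-0.0, -0.0, -1.0]]
ft_force: [-0.0, 0.5, 0.6]
width: 0.06
```

Call:
move_arm(commands=[[[0.0007,-0.0387,0,0],[0.0007,-0.0387,0,0],[0.0007,-0.0387,0,0],[0.0007,-0.0387,0,0],[0.0007,-0.0387,0,0],[0.0007,-0.0387,0,0],[0.0007,-0.0387,0,0],[0.0007,-0.0387,0,0],[0.0007,-0.0387,0,0],[0,0,0,0],[0,0,0,0]]])

```text
time_s: 8.65
ee_pos: [0.4637, -0.0416, 0.2564]
tool_rot: [[0.988, -0.151, -0.0], [-0.151, -0.988, -0.0], [-0.0, 0.0, -1.0]]
ft_force: [-0.4, 0.2, -0.4]
width: 0.0606
```

```bash
python3 - <<'E'
from m import *
t=bot.capture('top');s=bot.capture('scene');S=bot.state();print(S['ft_force'],S['ee_pos'],S['tool_rot'],S['joint_positions'])
sub(t,250,180,400,300,5,'j.png');sub(s,150,130,310,250,5,'k.png')
print([[round(float(a),1) for a in proj(c,(.463,-.0445,.107))] for c in (t,s)])
E
```

```text
[0.1078 0.0561 0.1083] [ 0.4636 -0.0429  0.2564] [[ 0.9879 -0.1553 -0.0001]
 [-0.1553 -0.9879 -0.0001]
 [-0.0001  0.0001 -1.    ]] [-9.7886  4.1099 95.7925 -0.0047 80.1004 89.1463]
[[317.8, 249.8], [236.5, 196.4]]
```

View pics/j.png

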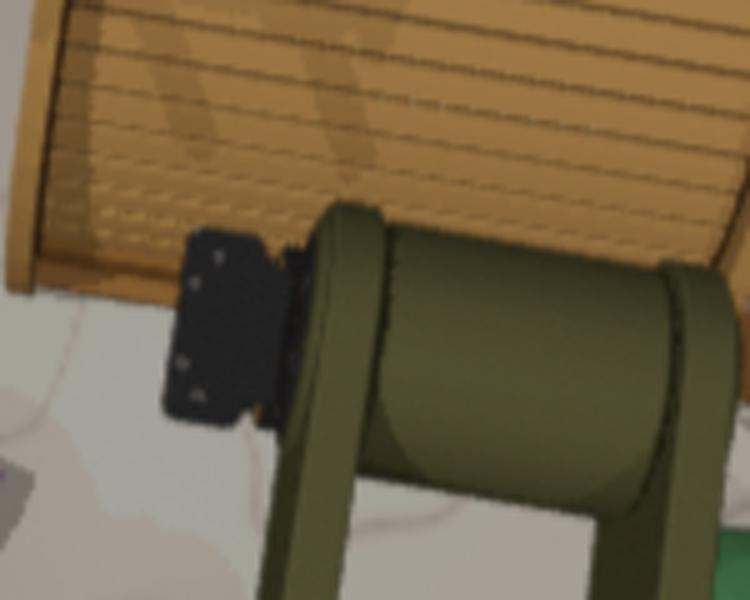

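View pics/k.png

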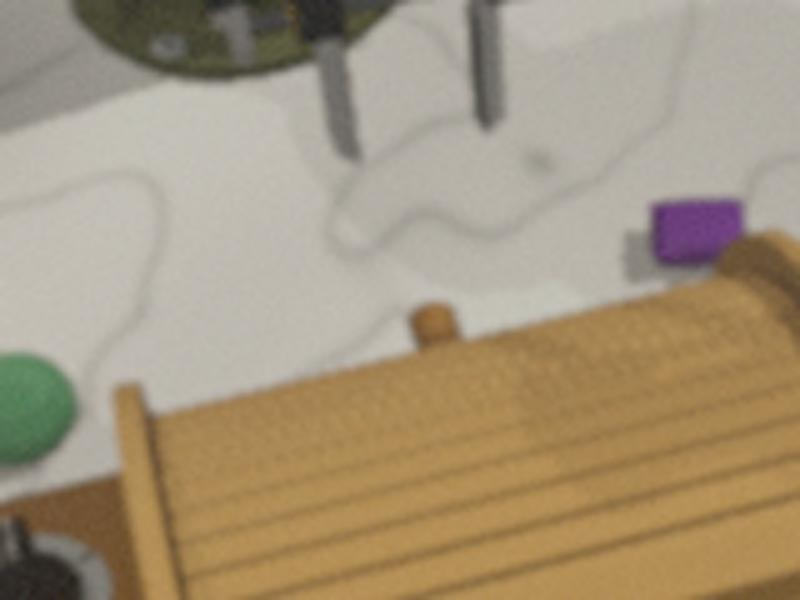

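Call:
move_arm(commands=[[[0,0,0.03,0],[0,0,0.03,0],[0,0,0.03,0],[0,0,0.03,0],[0,0,0.02,0],[0,0,0.014,0],[0,0,0.01,0],[0,0,0,0],[0,0,0,0]]])

```text
time_s: 9.65
ee_pos: [0.464, -0.0429, 0.093]
tool_rot: [[0.988, -0.157, 0.001], [-0.157, -0.988, -0.0], [0.001, -0.0, -1.0]]
ft_force: [-0.2, 0.2, -0.1]
width: 0.06
```

Call:
move_arm(commands=[[[0,0,0,0],[0,0,0,0],[0,0,0,0],[0,0,0,0],[0,0,0,0],[0,0,0,0]]], jaw=0, force=25)

```text
time_s: 10.25
ee_pos: [0.4636, -0.0442, 0.0926]
tool_rot: [[0.988, -0.157, -0.0], [-0.157, -0.988, -0.003], [0.0, 0.003, -1.0]]
ft_force: [-2.9, -16.9, 1.0]
width: 0.0274
```

```bash
python3 - <<'E'
import numpy as np
a=np.radians(np.linspace(13.5,98.5,19));x=-.203*np.cos(a);z=.203*np.sin(a)
print([[round(float(p),4),0,round(float(-q),4),0] for p,q in zip(np.diff(x),np.diff(z))])
E
```

```text
[[0.0046, 0, -0.0161, 0], [0.0059, 0, -0.0157, 0], [0.0071, 0, -0.0151, 0], [0.0084, 0, -0.0145, 0], [0.0095, 0, -0.0137, 0], [0.0106, 0, -0.0129, 0], [0.0117, 0, -0.012, 0], [0.0126, 0, -0.011, 0], [0.0135, 0, -0.0099, 0], [0.0142, 0, -0.0088, 0], [0.0149, 0, -0.0076, 0], [0.0155, 0, -0.0063, 0], [0.016, 0, -0.005, 0], [0.0163, 0, -0.0037, 0], [0.0166, 0, -0.0023, 0], [0.0167, 0, -0.001, 0], [0.0167, 0, 0.0004, 0], [0.0166, 0, 0.0018, 0]]
```

Call:
move_arm(commands=[[[0,0.002,0,0],[0.0046,0,-0.0161,0],[0.0059,0,-0.0157,0],[0.0071,0,-0.0151,0],[0.0084,0,-0.0145,0],[0.0095,0,-0.0137,0],[0,0,0,0]]])

```text
time_s: 10.95
ee_pos: [0.4993, -0.0501, 0.1687]
tool_rot: [[0.988, -0.157, 0.001], [-0.157, -0.988, -0.0], [0.001, -0.0, -1.0]]
ft_force: [-3.1, -0.5, 4.1]
width: 0.0273
```

Call:
move_arm(commands=[[[0.0106,0,-0.0129,0],[0.0117,0,-0.012,0],[0.0126,0,-0.011,0],[0.0135,0,-0.0099,0],[0.0142,0,-0.0088,0],[0.0149,0,-0.0076,0],[0.0155,0,-0.0063,0],[0,0,0,0]]])

```text
time_s: 11.75
ee_pos: [0.5912, -0.0647, 0.2353]
tool_rot: [[0.988, -0.157, 0.0], [-0.157, -0.988, 0.0], [0.0, -0.0, -1.0]]
ft_force: [3.4, -1.3, -0.3]
width: 0.0272
```

Call:
move_arm(commands=[[[0.016,0,-0.005,0],[0.0163,0,-0.0037,0],[0.0166,0,-0.0023,0],[0.0167,0,-0.001,0],[0.0167,0,0.0004,0],[0.015,0,0.0014,0],[0,0,0,0],[0,0,0,0]]])

```text
time_s: 12.55
ee_pos: [0.6858, -0.0798, 0.2456]
tool_rot: [[0.988, -0.157, -0.001], [-0.157, -0.988, 0.0], [-0.001, -0.0, -1.0]]
ft_force: [0.2, 0.4, -0.0]
width: 0.0006
```

Call:
move_arm(commands=[[[0,0,-0.03,0],[-0.02,0,-0.03,0],[-0.04,0,0,0],[-0.04,0,0,0],[-0.04,0,0,0],[-0.04,0,0,0],[-0.04,0,0,0],[-0.04,0,0,0],[0,0.04,0,0],[0,0.04,0,0],[0,0.04,0,0],[0,0,0,0]]], jaw=64)

```text
time_s: 13.75
ee_pos: [0.4091, -0.1602, 0.3061]
tool_rot: [[0.987, -0.161, 0.0], [-0.161, -0.987, -0.001], [0.001, 0.001, -1.0]]
ft_force: [0.7, 0.6, 0.4]
width: 0.0601
```

```bash
python3 - <<'E'
from m import *
t=cap('top','top2.png');s=cap('scene','scene2.png');S=bot.state();print(S['ft_force'],S['ee_pos'])
E
```

```text
[-0.874  -0.0862 -0.1532] [ 0.41   -0.1575  0.3062]
```

View pics/top2.png

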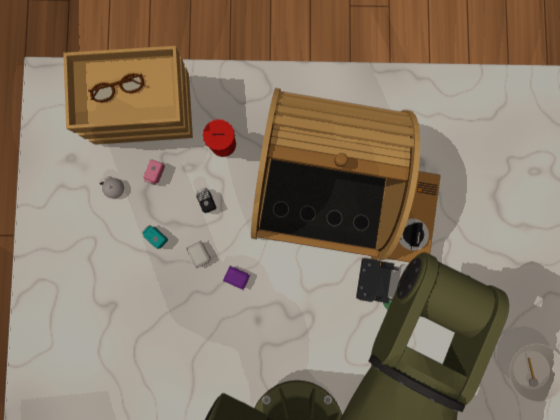

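View pics/scene2.png

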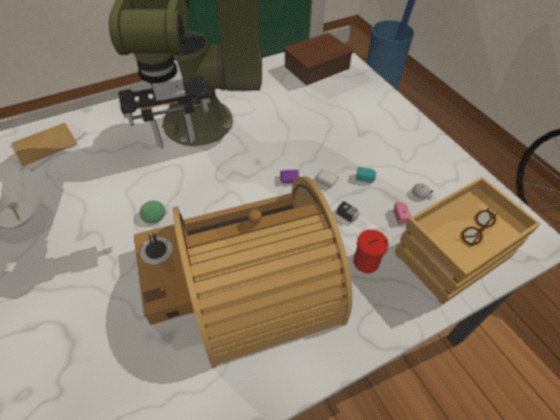

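```bash
python3 - <<'E'
from m import *
from scipy.optimize import brentq
t=bot.capture('top');s=bot.capture('scene')
sub(t,250,140,430,260,4.4,'j.png')
W=np.array([onz(t,u,v,.048)[:2] for u,v in[(281,209),(308,214),(335,218),(361,222)]]);print(W)
print('mid',W.mean(0),np.degrees(np.arctan2(*(W[0]-W[3])[::-1]))-90,np.linalg.norm(W[0]-W[3]))
a=np.radians(-9);ax=np.array([np.cos(a),np.sin(a)]);o=np.array([.6563,-.0743])
for c,u,v in((t,341.5,159.5),(s,255,214)):
  for al in np.radians(range(70,102,4)):
    p=np.r_[o+ax*(-.203*np.cos(al)),.06+.203*np.sin(al)];q=proj(c,p);print(round(np.degrees(al)),np.round(q,1),end=' ')
  print()
E
```

```text
[[ 0.5665  0.0437]
 [ 0.554  -0.0261]
 [ 0.5441 -0.0959]
 [ 0.5341 -0.1633]]
mid [ 0.5497 -0.0604] -8.907846837097992 0.20959087020116235
70 [334.2 191.2] 74 [335.5 184.6] 78 [336.8 177.9] 82 [337.9 171.2] 86 [339.1 164.5] 90 [340.1 157.8] 94 [341.1 151.2] 98 [342.  144.9] 
70 [246.6 196.9] 74 [248.2 200.1] 78 [249.8 203.7] 82 [251.5 207.8] 86 [253.3 212.3] 90 [255.1 217.2] 94 [257.  222.5] 98 [259.  228.2]
```

View pics/j.png

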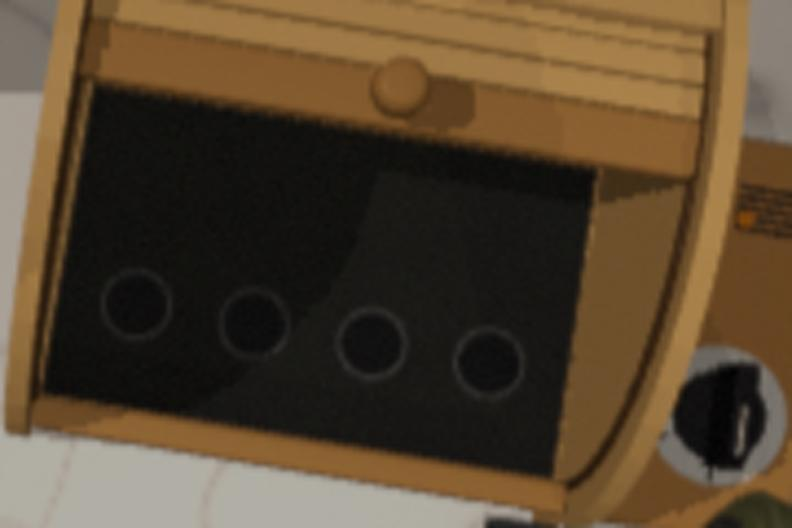

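Call:
move_arm(commands=[[[0.028,-0.0197,0,0],[0.028,-0.0197,0,0],[0.028,-0.0197,0,0],[0.028,-0.0197,0,0],[0.028,-0.0197,0,0],[0.028,-0.0197,0,0],[0,0,0.02,0],[0,0,0.02,0],[0,0,0.014,0],[0,0,0,0],[0,0,0,0]]], jaw=0)

```text
time_s: 15.05
ee_pos: [0.5954, -0.0668, 0.2531]
tool_rot: [[0.988, -0.157, 0.001], [-0.157, -0.988, -0.0], [0.001, -0.0, -1.0]]
ft_force: [-1.0, 0.0, -0.2]
width: 0.0007
```

Call:
move_arm(commands=[[[0.01,0,0,0],[0.01,0,0,0],[0.008,0,0,0],[0.006,0,0,0],[0.006,0,0,0],[0.006,0,0,0],[0.006,0,0,0],[0.005,0,0,0],[0,0,0,0],[0,0,0,0]]])

```text
time_s: 16.05
ee_pos: [0.6517, -0.0762, 0.252]
tool_rot: [[0.988, -0.157, -0.0], [-0.157, -0.988, 0.0], [-0.0, 0.0, -1.0]]
ft_force: [0.6, 0.6, 1.0]
width: 0.0008
```

Call:
move_arm(commands=[[[0.004,0,0,0],[0.003,0,0,0],[0,0,0,0],[0,0,0,0]]])

```text
time_s: 16.45
ee_pos: [0.6586, -0.0773, 0.2522]
tool_rot: [[0.988, -0.157, 0.0], [-0.157, -0.988, -0.0], [0.0, 0.0, -1.0]]
ft_force: [-0.1, 0.1, -0.9]
width: 0.0005
```

Call:
move_arm(commands=[[[-0.02,0,-0.02,0],[-0.04,0,-0.03,0],[-0.04,0,0,0],[-0.04,0,0,0],[-0.04,0,0,0],[-0.04,0,0,0],[-0.03,0,0,0],[0,0.04,0,0],[0,0.04,0,0],[0,0,0,0]]], jaw=90)

```text
time_s: 17.45
ee_pos: [0.3983, -0.1199, 0.3026]
tool_rot: [[0.987, -0.161, 0.001], [-0.161, -0.987, -0.001], [0.001, 0.001, -1.0]]
ft_force: [-0.7, -0.3, 0.1]
width: 0.077
```

```bash
python3 - <<'E'
from m import *
t=cap('top','top3.png');s=cap('scene','scene3.png');S=bot.state();print(S['ft_force'],S['ee_pos'])
E
```

```text
[0.8545 0.4735 0.1675] [ 0.3989 -0.1174  0.3024]
```

View pics/top3.png

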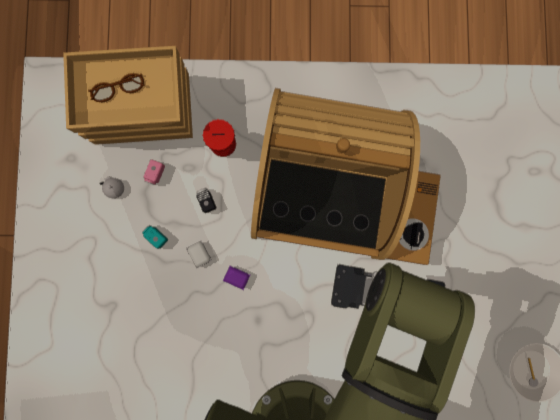

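```bash
python3 - <<'E'
from m import *
t=bot.capture('top');s=bot.capture('scene')
for n,c in(('t',t),('s',s)):
  h=cv2.cvtColor(c['pixels'],cv2.COLOR_RGB2HSV)
  m=(((h[:,:,0]<8)|(h[:,:,0]>174))&(h[:,:,1]>180)&(h[:,:,2]>60)).astype(np.uint8)
  k,l,st,ce=cv2.connectedComponentsWithStats(m);i=1+st[1:,4].argmax();print(n,st[i],ce[i],onz(c,*ce[i],.05))
print(onz(t,219.5,134.5,.102))
for n,c in(('t',t),('s',s)):
  for nm,p in(('white',(.4535,.2566,.014)),('head',(.588,.236,.017))):print(nm,np.round(proj(c,p),1))
sub(t,180,170,240,290,5,'a.png');sub(s,305,160,375,230,8,'b.png')
cv2.imwrite('pics/e.png',np.hstack([cv2.imread('pics/a.png')[:560],cv2.imread('pics/b.png')[:480][:, :500] if 0 else cv2.copyMakeBorder(cv2.resize(cv2.imread('pics/b.png'),(490,490)),0,70,0,0,0)]))
E
```

```text
t [203 120  32  36 877] [219.504  137.1676] [0.753  0.2046 0.05  ]
s [355 231  32  41 843] [370.5955 249.3903] [0.7417 0.2113 0.05  ]
[0.7461 0.198  0.102 ]
white [199.6 252.4]
head [208.2 201.5]
white [326.2 179.5]
head [344.6 212. ]
```

View pics/e.png

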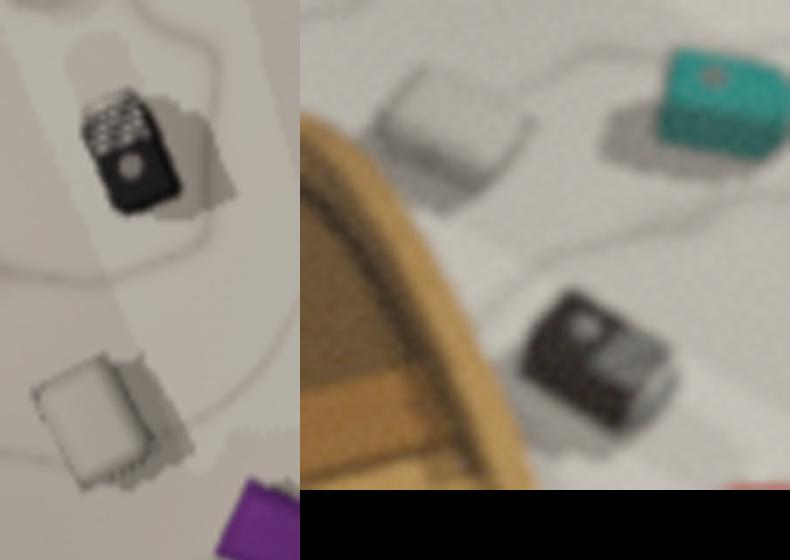

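Call:
move_arm(commands=[[[0,0,0,-0.1308],[0,0,0,-0.1308],[0,0,0,-0.1308],[0,0,0,-0.1308],[0,0,0,-0.1308],[0.02263,-0.03027,0,0],[0.02263,-0.03027,0,0],[0.02263,-0.03027,0,0],[0.02263,-0.03027,0,0],[0.02263,-0.03027,0,0],[0.02263,-0.03027,0,0],[0.02263,-0.03027,0,0],[0.02263,-0.03027,0,0],[0.02263,-0.03027,0,0],[0.02263,-0.03027,0,0],[0,0,0,0],[0,0,0,0]]], jaw=85)

```text
time_s: 19.35
ee_pos: [0.4533, 0.2581, 0.3018]
tool_rot: [[0.878, 0.478, -0.001], [0.478, -0.878, -0.0], [-0.001, -0.0, -1.0]]
ft_force: [0.0, -0.8, 1.3]
width: 0.0795
```

Call:
move_arm(commands=[[[0,0,0.04,0],[0,0,0.04,0],[0,0,0.04,0],[0,0,0.04,0],[0,0,0.04,0],[0,0,0.04,0],[0,0,0.02,0],[0,0,0,0],[0,0,0,0]]])

```text
time_s: 20.25
ee_pos: [0.4543, 0.2567, 0.0433]
tool_rot: [[0.88, 0.476, 0.001], [0.476, -0.88, 0.0], [0.001, 0.0, -1.0]]
ft_force: [-0.2, -0.2, 0.3]
width: 0.0801
```

```bash
python3 - <<'E'
from m import *
t=bot.capture('top');s=bot.capture('scene');S=bot.state();print(S['ft_force'],S['ee_pos'],S['tool_rot'])
sub(t,130,170,290,330,3.5,'a.png');sub(s,260,110,380,230,5,'b.png')
cv2.imwrite('pics/e.png',np.hstack([cv2.resize(cv2.imread('pics/a.png'),(390,390)),cv2.resize(cv2.imread('pics/b.png'),(390,390))]))
E
```

```text
[0.1143 0.0677 1.5494] [0.4548 0.2571 0.044 ] [[ 0.8795  0.4759  0.0024]
 [ 0.4759 -0.8795  0.0011]
 [ 0.0027  0.0002 -1.    ]]
```

View pics/e.png

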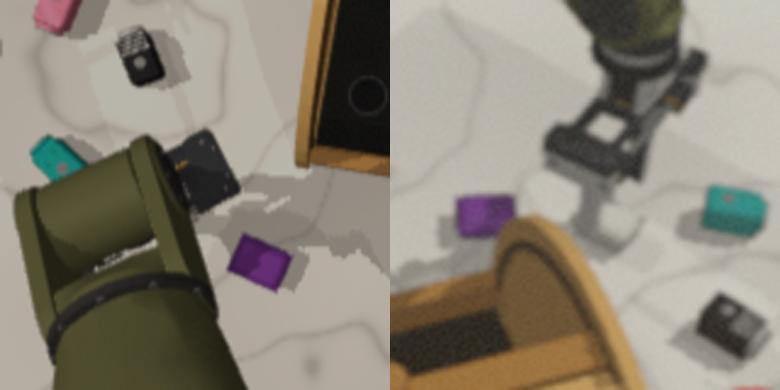

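```bash
python3 - <<'E'
from m import *
s=bot.capture('scene')
print(np.round(proj(s,bot.state()['ee_pos']),1))
sub(s,285,130,355,200,8.5,'b2.png')
E
```

```text
[327.6 173.2]
```

View pics/b2.png

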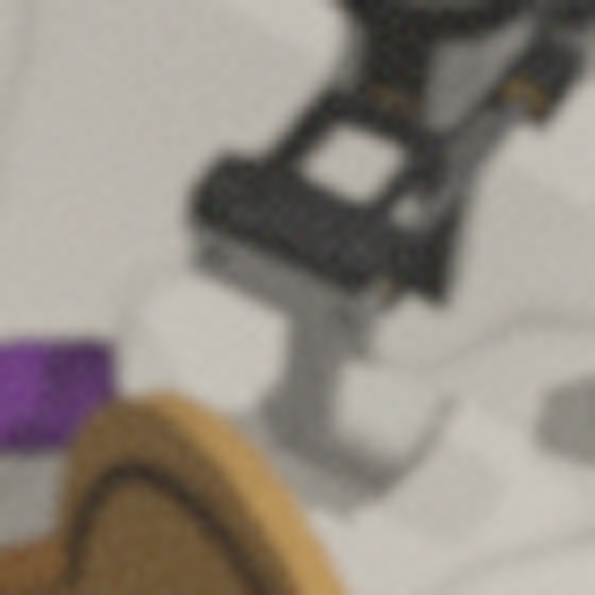

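Call:
move_arm(commands=[[[0,0,0.01,0],[0,0,0.01,0],[0,0,0.01,0],[0,0,0.007,0],[0,0,0,0],[0,0,0,0]]])

```text
time_s: 21.0
ee_pos: [0.4539, 0.2569, 0.0051]
tool_rot: [[0.879, 0.476, -0.0], [0.476, -0.879, -0.0], [-0.0, -0.0, -1.0]]
ft_force: [0.2, 0.1, -0.6]
width: 0.0798
```

Call:
move_arm(commands=[[[0,0,0,0],[0,0,0,0],[0,0,0,0],[0,0,0,0],[0,0,0,0],[0,0,0,0],[0,0,0,0]]], jaw=0, force=12)

```text
time_s: 21.7
ee_pos: [0.454, 0.257, 0.0054]
tool_rot: [[0.879, 0.476, 0.0], [0.476, -0.879, 0.0], [0.0, -0.0, -1.0]]
ft_force: [-0.0, -0.5, 2.4]
width: 0.0437
```

Call:
move_arm(commands=[[[0,0,-0.015,0],[0,0,-0.03,0],[0,0,-0.03,0],[0,0,-0.04,0],[0,0,-0.04,0],[0,0,-0.04,0],[0,0,-0.04,0],[0,0,-0.04,0],[0,0,-0.02,0],[0,0,0,0.1308],[0,0,0,0.1308],[0,0,0,0.1308],[0,0,0,0.1308],[0,0,0,0.1308],[0,0,0,0]]])

```text
time_s: 23.2
ee_pos: [0.4539, 0.2568, 0.3001]
tool_rot: [[0.987, -0.159, -0.0], [-0.159, -0.987, -0.0], [-0.0, 0.0, -1.0]]
ft_force: [0.6, 1.0, -0.5]
width: 0.0437
```

Call:
move_arm(commands=[[[0.014,0.0252,0,0],[0.014,0.0252,0,0],[0.014,0.0252,0,0],[0.014,0.0252,0,0],[0.014,0.0252,0,0],[0.014,0.0252,0,0],[0.014,0.0252,0,0],[0.014,0.0252,0,0],[0.014,0.0252,0,0],[0.014,0.0252,0,0],[0,0,0,0],[0,0,0,0]]])

```text
time_s: 24.4
ee_pos: [0.5525, -0.0141, 0.2999]
tool_rot: [[0.988, -0.155, -0.001], [-0.155, -0.988, 0.0], [-0.001, -0.0, -1.0]]
ft_force: [-0.3, 0.8, -0.4]
width: 0.0442
```

```bash
python3 - <<'E'
from m import *
t=cap('top','top4.png');s=cap('scene','scene4.png');S=bot.state();print(S['ft_force'],S['ee_pos'],S['width'])
cv2.imwrite('pics/e.png',np.hstack([cv2.imread('pics/top4.png')[80:330,120:460],cv2.imread('pics/scene4.png')[80:330,100:460]]))
E
```

```text
[ 0.5363  0.1593 -0.2905] [ 0.5524 -0.0132  0.3003] 0.04379989297964752
```

View pics/e.png

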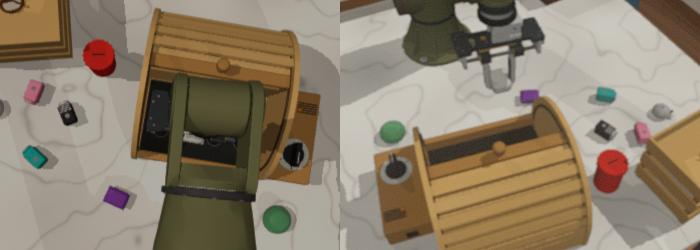

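Call:
move_arm(commands=[[[0,0,0.03,0],[0,0,0.03,0],[0,0,0.03,0],[0,0,0.03,0],[0,0,0.03,0],[0,0,0.03,0],[0,0,0.03,0],[0,0,0.015,0],[0,0,0.01,0],[0,0,0,0],[0,0,0,0]]])

```text
time_s: 25.6
ee_pos: [0.553, -0.0136, 0.0661]
tool_rot: [[0.988, -0.156, 0.001], [-0.156, -0.988, -0.0], [0.001, -0.0, -1.0]]
ft_force: [-0.3, 0.4, -0.3]
width: 0.044
```

Call:
move_arm(commands=[[[0,0,0.003,0],[0,0,0.002,0],[0,0,0.002,0],[0,0,0,0],[0,0,0,0]]])

```text
time_s: 26.1
ee_pos: [0.5526, -0.014, 0.0583]
tool_rot: [[0.988, -0.157, 0.0], [-0.157, -0.988, -0.0], [0.0, 0.0, -1.0]]
ft_force: [-0.1, -0.6, -0.5]
width: 0.0439
```

Call:
move_arm(commands=[[[0,0,0.0015,0],[0,0,0.0015,0],[0,0,0,0],[0,0,0,0]]])

```text
time_s: 26.5
ee_pos: [0.5526, -0.014, 0.0552]
tool_rot: [[0.988, -0.157, -0.0], [-0.157, -0.988, 0.0], [-0.0, 0.0, -1.0]]
ft_force: [-0.3, 0.2, -0.3]
width: 0.0437
```

Call:
move_arm(commands=[[[0,0,0.001,0],[0,0,0.0007,0],[0,0,0,0],[0,0,0,0]]])

```text
time_s: 26.9
ee_pos: [0.5526, -0.014, 0.0535]
tool_rot: [[0.988, -0.157, -0.0], [-0.157, -0.988, 0.0], [-0.0, 0.0, -1.0]]
ft_force: [0.1, 0.3, -0.8]
width: 0.0441
```

Call:
move_arm(commands=[[[0,0,0,0],[0,0,0,0],[0,0,0,0],[0,0,0,0]]], jaw=64)

```text
time_s: 27.3
ee_pos: [0.5527, -0.014, 0.0536]
tool_rot: [[0.988, -0.157, 0.0], [-0.157, -0.988, 0.0], [0.0, -0.0, -1.0]]
ft_force: [-0.0, -0.5, -0.5]
width: 0.0604
```

Call:
move_arm(commands=[[[0,0,-0.01,0],[0,0,-0.02,0],[0,0,-0.03,0],[0,0,-0.04,0],[0,0,-0.04,0],[0,0,-0.04,0],[0,0,-0.04,0],[0,0,-0.03,0],[-0.014,-0.0252,0,0],[-0.014,-0.0252,0,0],[-0.014,-0.0252,0,0],[-0.014,-0.0252,0,0],[-0.014,-0.0252,0,0],[-0.014,-0.0252,0,0],[-0.014,-0.0252,0,0],[-0.014,-0.0252,0,0],[0,0,0,0]]])

```text
time_s: 29.0
ee_pos: [0.4726, 0.2049, 0.3044]
tool_rot: [[0.988, -0.154, 0.001], [-0.154, -0.988, 0.001], [0.001, -0.001, -1.0]]
ft_force: [0.4, 0.0, -0.4]
width: 0.0605
```

```bash
python3 - <<'E'
from m import *
t=cap('top','top5.png');s=cap('scene','scene5.png');S=bot.state();print(S['ft_force'],S['ee_pos'],S['width'])
cv2.imwrite('pics/e.png',np.hstack([cv2.resize(cv2.imread('pics/top5.png')[140:280,180:400],(560,356)),cv2.resize(cv2.imread('pics/scene5.png')[160:260,320:400],(240,356))]))
E
```

```text
[ 0.0249 -0.0945  0.8918] [0.4735 0.2028 0.3041] 0.0597654361824677
```

View pics/e.png

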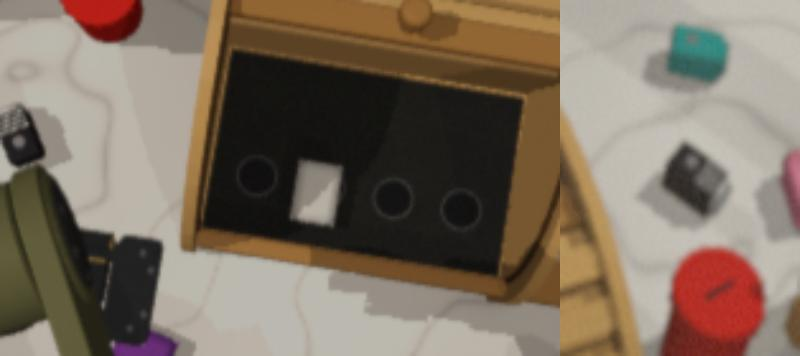

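```bash
python3 - <<'E'
from m import *
t=bot.capture('top');s=bot.capture('scene')
for n,c in(('top',t),('scene',s)):
  h=cv2.cvtColor(c['pixels'],cv2.COLOR_RGB2HSV)
  x0,y0,x1,y1={'top':(190,183,222,208),'scene':(330,195,365,228)}[n]
  m=(h[y0:y1,x0:x1,2]<85).astype(np.uint8)
  k,l,st,ce=cv2.connectedComponentsWithStats(m);i=1+st[1:,4].argmax();print(n,st[i],ce[i]+(x0,y0))
sub(t,185,175,230,220,12,'a.png')
E
```

```text
top [  0   1   8  21 103] [192.4369 195.5728]
scene [ 25   6  10  17 112] [360.2143 209.2589]
```

View pics/a.png

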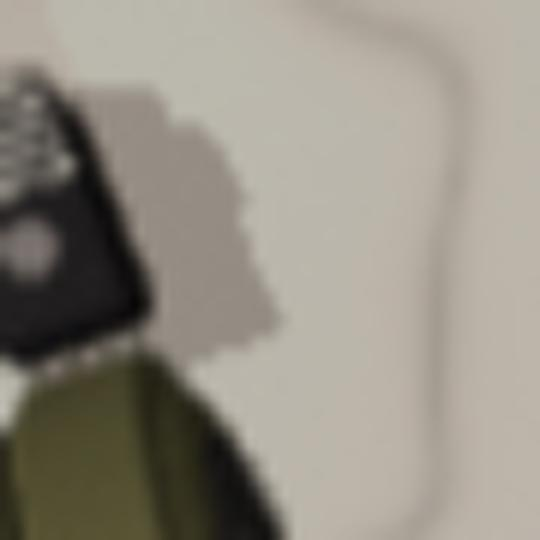

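Call:
move_arm(commands=[[[0,0.04,0,0],[0,0.04,0,0],[0,0.04,0,0],[0,0.04,0,0],[0,0,0,0]]])

```text
time_s: 29.7
ee_pos: [0.4481, 0.0407, 0.304]
tool_rot: [[0.987, -0.162, 0.001], [-0.162, -0.987, -0.001], [0.001, 0.001, -1.0]]
ft_force: [-0.4, 0.7, -0.5]
width: 0.0606
```

```bash
python3 - <<'E'
from m import *
t=bot.capture('top');s=bot.capture('scene');print(bot.state()['ee_pos'])
for n,c in(('top',t),('scene',s)):
  h=cv2.cvtColor(c['pixels'],cv2.COLOR_RGB2HSV)
  x0,y0,x1,y1={'top':(168,175,212,220),'scene':(340,190,385,228)}[n]
  m=(h[y0:y1,x0:x1,2]<100).astype(np.uint8)
  k,l,st,ce=cv2.connectedComponentsWithStats(m);i=1+st[1:,4].argmax();print(n,st[i],ce[i]+(x0,y0),onz(c,*(ce[i]+(x0,y0)),.022))
sub(t,165,170,215,220,8,'a.png');sub(s,335,180,385,230,8,'b.png')
cv2.imwrite('pics/e.png',np.hstack([cv2.imread('pics/a.png'),cv2.imread('pics/b.png')]))
E
```

```text
[0.4486 0.0436 0.3039]
top [ 10   7  20  24 261] [188.2605 194.6628] [0.6051 0.2879 0.022 ]
scene [ 14  11  17  20 187] [362.5134 210.4652] [0.6099 0.2829 0.022 ]
```

View pics/e.png

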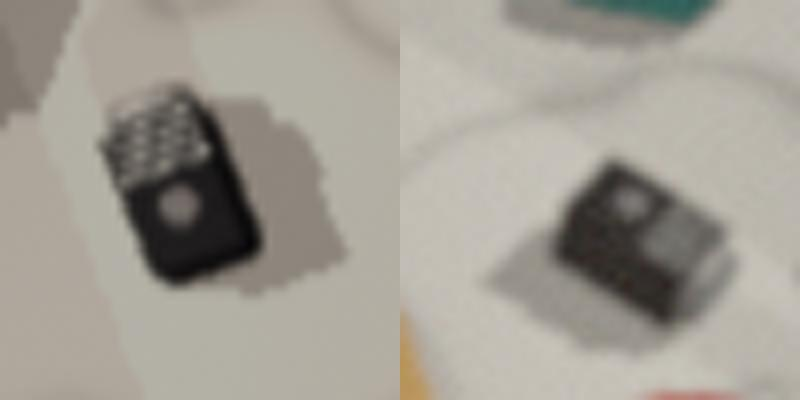

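```bash
python3 - <<'E'
from m import *
t=bot.capture('top');s=bot.capture('scene')
print(onz(t,187.75,193.4,.017),onz(s,365.9,210,.017))
o1,d1=ray(t,187.75,193.4);o2,d2=ray(s,365.9,210)
A=np.c_[d1,-d2];k=np.linalg.lstsq(A,o2-o1,rcond=None)[0];print(o1+d1*k[0],o2+d2*k[1])
E
```

```text
[0.6091 0.2903 0.017 ] [0.6101 0.2957 0.017 ]
[0.6089 0.2901 0.0182] [0.6114 0.2943 0.0193]
```

Call:
move_arm(commands=[[[0,0,0,-0.133],[0,0,0,-0.133],[0,0,0,-0.133],[0,0,0,-0.133],[0.0301,-0.0215,0,0],[0.0301,-0.0215,0,0],[0.0301,-0.0215,0,0],[0.0301,-0.0215,0,0],[0.0301,-0.0215,0,0],[0.0301,-0.0215,0,0],[0.0301,-0.0215,0,0],[0.0301,-0.0215,0,0],[0,0,0,0],[0,0,0,0]]], jaw=80)

```text
time_s: 31.3
ee_pos: [0.6095, 0.2941, 0.3022]
tool_rot: [[0.93, 0.367, -0.002], [0.367, -0.93, -0.001], [-0.002, 0.0, -1.0]]
ft_force: [0.2, 0.2, 0.5]
width: 0.0752
```

Call:
move_arm(commands=[[[0,0,0.04,0],[0,0,0.04,0],[0,0,0.04,0],[0,0,0.04,0],[0,0,0.04,0],[0,0,0.04,0],[0,0,0.014,0],[0,0,0,0],[0,0,0,0]]])

```text
time_s: 32.2
ee_pos: [0.6106, 0.2931, 0.052]
tool_rot: [[0.931, 0.365, 0.003], [0.365, -0.931, 0.001], [0.003, -0.0, -1.0]]
ft_force: [0.6, 0.5, 0.5]
width: 0.0754
```

```bash
python3 - <<'E'
from m import *
t=bot.capture('top');s=bot.capture('scene');S=bot.state();print(S['ee_pos'],np.round(proj(s,S['ee_pos']),1))
sub(t,140,150,240,250,8,'a.png');sub(s,320,155,400,235,8,'b.png')
cv2.imwrite('pics/e.png',np.hstack([cv2.resize(cv2.imread('pics/a.png'),(390,390)),cv2.resize(cv2.imread('pics/b.png'),(390,390))]))
E
```

```text
[0.6109 0.2932 0.0523] [367.5 202.9]
```

View pics/e.png

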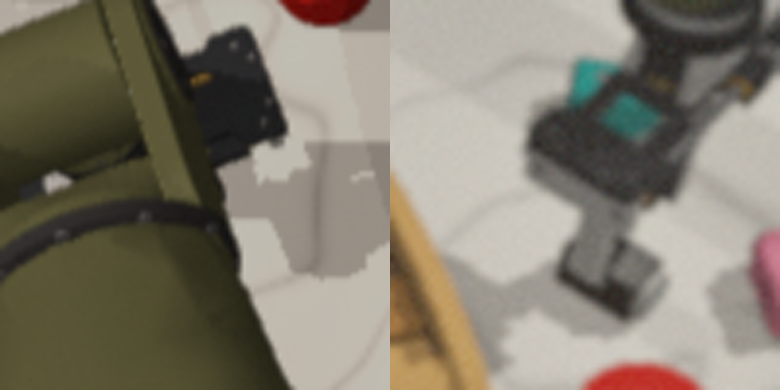

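Aligned over the headlight. Descend and grip.

Call:
move_arm(commands=[[[0,0,0.015,0],[0,0,0.015,0],[0,0,0.01,0],[0,0,0.005,0],[0,0,0,0],[0,0,0,0]]])

```text
time_s: 32.9
ee_pos: [0.61, 0.2929, 0.0047]
tool_rot: [[0.931, 0.366, 0.0], [0.366, -0.931, 0.0], [0.0, -0.0, -1.0]]
ft_force: [0.7, -0.4, 0.2]
width: 0.0753
```

Call:
move_arm(commands=[[[0,0,0,0],[0,0,0,0],[0,0,0,0],[0,0,0,0],[0,0,0,0],[0,0,0,0],[0,0,0,0]]], jaw=0, force=12)

```text
time_s: 33.6
ee_pos: [0.6098, 0.2928, 0.0046]
tool_rot: [[0.931, 0.366, 0.0], [0.366, -0.931, 0.0], [0.0, -0.0, -1.0]]
ft_force: [-0.7, -0.1, 1.3]
width: 0.0361
```

Call:
move_arm(commands=[[[0,0,-0.015,0],[0,0,-0.03,0],[0,0,-0.03,0],[0,0,-0.04,0],[0,0,-0.04,0],[0,0,-0.04,0],[0,0,-0.04,0],[0,0,-0.04,0],[0,0,-0.02,0],[0,0,0,0.133],[0,0,0,0.133],[0,0,0,0.133],[0,0,0,0.133],[0,0,0,0]]])

```text
time_s: 35.0
ee_pos: [0.6096, 0.2928, 0.3005]
tool_rot: [[0.987, -0.159, 0.001], [-0.159, -0.987, 0.0], [0.001, -0.0, -1.0]]
ft_force: [-0.1, 0.6, -1.1]
width: 0.0361
```

Call:
move_arm(commands=[[[-0.0007,0.0335,0,0],[-0.0007,0.0335,0,0],[-0.0007,0.0335,0,0],[-0.0007,0.0335,0,0],[-0.0007,0.0335,0,0],[-0.0007,0.0335,0,0],[-0.0007,0.0335,0,0],[-0.0007,0.0335,0,0],[-0.0007,0.0335,0,0],[-0.0007,0.0335,0,0],[-0.0007,0.0335,0,0],[-0.0007,0.0335,0,0],[0,0,0,0],[0,0,0,0]]])

```text
time_s: 36.4
ee_pos: [0.5382, -0.1032, 0.3001]
tool_rot: [[0.988, -0.155, 0.001], [-0.155, -0.988, 0.0], [0.001, -0.0, -1.0]]
ft_force: [-0.4, 0.4, -1.6]
width: 0.0358
```

Call:
move_arm(commands=[[[0,0,0.03,0],[0,0,0.03,0],[0,0,0.03,0],[0,0,0.03,0],[0,0,0.03,0],[0,0,0.03,0],[0,0,0.03,0],[0,0,0.015,0],[0,0,0.01,0],[0,0,0,0],[0,0,0,0]]])

```text
time_s: 37.5
ee_pos: [0.5389, -0.1025, 0.0655]
tool_rot: [[0.988, -0.156, 0.001], [-0.156, -0.988, -0.0], [0.001, 0.0, -1.0]]
ft_force: [-1.0, -0.0, -0.8]
width: 0.0358
```

Contact expected at TCP z ≈ 0.0526.

Call:
move_arm(commands=[[[0,0,0.004,0],[0,0,0.003,0],[0,0,0.002,0],[0,0,0.0015,0],[0,0,0.001,0],[0,0,0.0008,0],[0,0,0,0],[0,0,0,0]]])

```text
time_s: 38.3
ee_pos: [0.5384, -0.1029, 0.0526]
tool_rot: [[0.988, -0.157, 0.0], [-0.157, -0.988, -0.0], [0.0, 0.0, -1.0]]
ft_force: [-2.9, 0.7, 4.8]
width: 0.0358
```

Call:
move_arm(commands=[[[0,0,0,0],[0,0,0,0],[0,0,0,0],[0,0,0,0]]], jaw=55)

```text
time_s: 38.7
ee_pos: [0.5384, -0.1028, 0.0522]
tool_rot: [[0.988, -0.157, -0.0], [-0.157, -0.988, 0.0], [-0.0, -0.0, -1.0]]
ft_force: [-0.4, 0.4, -0.2]
width: 0.0513
```

Call:
move_arm(commands=[[[0,0,-0.01,0],[0,0,-0.02,0],[0,0,-0.03,0],[0,0,-0.04,0],[0,0,-0.04,0],[0,0,-0.04,0],[0,0,-0.04,0],[0,0,-0.03,0],[-0.03,0,0,0],[-0.03,0,0,0],[-0.03,0,0,0],[-0.03,0,0,0],[-0.03,0.02,0,0],[0,0.04,0,0],[0,0.04,0,0],[0,0,0,0]]])

```text
time_s: 40.3
ee_pos: [0.3735, -0.1809, 0.3029]
tool_rot: [[0.987, -0.161, 0.0], [-0.161, -0.987, -0.001], [0.001, 0.001, -1.0]]
ft_force: [0.8, 1.7, 0.4]
width: 0.0519
```

```bash
python3 - <<'E'
from m import *
t=cap('top','top6.png');s=cap('scene','scene6.png');S=bot.state();print(S['ft_force'],S['ee_pos'],S['width'])
sub(t,245,135,445,265,3.9,'a.png')
E
```

```text
[-0.4791 -0.2447 -0.2271] [ 0.3742 -0.1783  0.3027] 0.05193836146257979
```

View pics/a.png

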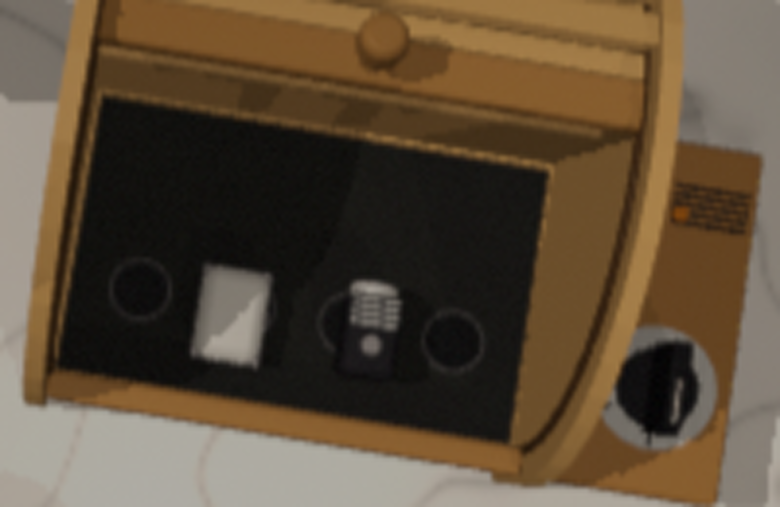

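View pics/top6.png

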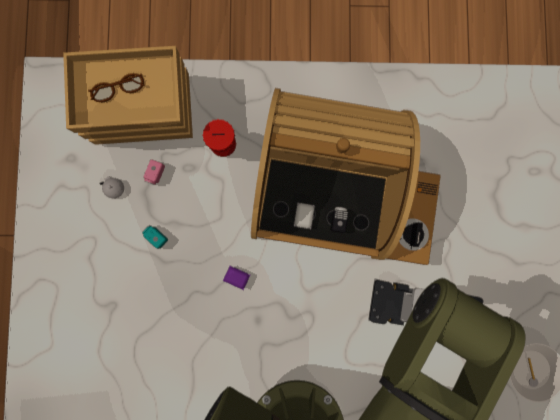

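Call:
move_arm(commands=[[[0.0319,-0.016,0,0],[0.0319,-0.016,0,0],[0.0319,-0.016,0,0],[0.0319,-0.016,0,0],[0.0319,-0.016,0,0],[0.0319,-0.016,0,0],[0.0319,-0.016,0,0],[0.0319,-0.016,0,0],[0.0319,-0.016,0,0],[0,0,0,0],[0,0,0,0]]], jaw=70)

```text
time_s: 41.5
ee_pos: [0.6808, -0.0793, 0.3016]
tool_rot: [[0.988, -0.155, -0.001], [-0.155, -0.988, 0.0], [-0.001, -0.0, -1.0]]
ft_force: [0.5, -0.2, 0.8]
width: 0.0659
```

```bash
python3 - <<'E'
from m import *
s=bot.capture('scene');S=bot.state();print(S['ft_force'],S['ee_pos'],S['width'])
sub(s,200,140,320,260,5,'b.png')
E
```

```text
[-0.0224  0.4617 -0.105 ] [ 0.6803 -0.0799  0.3024] 0.06580512156706705
```

View pics/b.png

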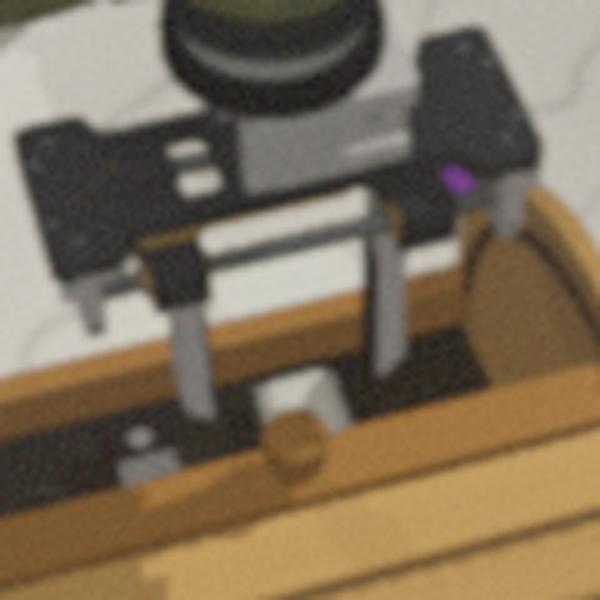

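Call:
move_arm(commands=[[[0,0,0.02,0],[0,0,0.02,0],[0,0,0.01,0],[0,0,0.006,0],[0,0,0.003,0],[0,0,0,0],[0,0,0,0]]])

```text
time_s: 42.25
ee_pos: [0.6808, -0.081, 0.2441]
tool_rot: [[0.988, -0.157, 0.001], [-0.157, -0.988, -0.0], [0.001, -0.0, -1.0]]
ft_force: [0.4, -0.3, -0.0]
width: 0.066
```

Call:
move_arm(commands=[[[0,0,0,0],[0,0,0,0],[0,0,0,0],[0,0,0,0],[0,0,0,0],[0,0,0,0]]], jaw=0, force=40)

```text
time_s: 42.85
ee_pos: [0.681, -0.0792, 0.2433]
tool_rot: [[0.988, -0.156, 0.001], [-0.156, -0.988, 0.003], [0.0, -0.003, -1.0]]
ft_force: [1.9, 8.7, 0.8]
width: 0.0272
```

```bash
python3 - <<'E'
import numpy as np
a=np.radians(np.linspace(97.5,13.5,22));x=-.203*np.cos(a);z=.203*np.sin(a)
for p,q in zip(np.diff(x),np.diff(z)): print([round(float(p),4),0,round(float(-q),4),0],end=', ')
E
```

```text
[-0.0141, 0, -0.0014, 0], [-0.0142, 0, -0.0004, 0], [-0.0142, 0, 0.0006, 0], [-0.0141, 0, 0.0016, 0], [-0.0139, 0, 0.0026, 0], [-0.0137, 0, 0.0035, 0], [-0.0134, 0, 0.0045, 0], [-0.0131, 0, 0.0054, 0], [-0.0127, 0, 0.0063, 0], [-0.0122, 0, 0.0072, 0], [-0.0117, 0, 0.008, 0], [-0.0111, 0, 0.0088, 0], [-0.0104, 0, 0.0096, 0], [-0.0098, 0, 0.0103, 0], [-0.009, 0, 0.0109, 0], [-0.0082, 0, 0.0115, 0], [-0.0074, 0, 0.0121, 0], [-0.0065, 0, 0.0126, 0], [-0.0056, 0, 0.013, 0], [-0.0047, 0, 0.0134, 0], [-0.0038, 0, 0.0137, 0],
```

Call:
move_arm(commands=[[[0,-0.001,0,0],[-0.0141,0,-0.0014,0],[-0.0142,0,-0.0004,0],[-0.0142,0,0.0006,0],[-0.0141,0,0.0016,0],[-0.0139,0,0.0026,0],[0,0,0,0]]])

```text
time_s: 43.55
ee_pos: [0.6105, -0.0678, 0.2414]
tool_rot: [[0.988, -0.157, 0.002], [-0.157, -0.988, 0.001], [0.001, -0.001, -1.0]]
ft_force: [-1.4, 6.3, 5.8]
width: 0.0234
```

Call:
move_arm(commands=[[[-0.0137,0,0.0035,0],[-0.0134,0,0.0045,0],[-0.0131,0,0.0054,0],[-0.0127,0,0.0063,0],[-0.0122,0,0.0072,0],[0,0,0,0]]])

```text
time_s: 44.15
ee_pos: [0.5459, -0.0586, 0.213]
tool_rot: [[0.988, -0.157, -0.001], [-0.157, -0.988, 0.0], [-0.001, 0.0, -1.0]]
ft_force: [-0.0, -0.7, 0.1]
width: -0.0001
```

Call:
move_arm(commands=[[[0,0,-0.04,0],[0,0,-0.04,0],[-0.04,0,0,0],[-0.04,0,0,0],[-0.04,0,0,0],[-0.03,0.03,0,0],[0,0.04,0,0],[0,0.04,0,0],[0,0,0,0]]])

```text
time_s: 45.05
ee_pos: [0.3811, -0.147, 0.294]
tool_rot: [[0.987, -0.161, 0.001], [-0.161, -0.987, -0.001], [0.001, 0.001, -1.0]]
ft_force: [-0.3, -0.2, -0.4]
width: 0.0006
```

```bash
python3 - <<'E'
from m import *
t=bot.capture('top');s=bot.capture('scene');S=bot.state();print(S['ee_pos'])
a=np.radians(-9);ax=np.array([np.cos(a),np.sin(a)]);o=np.array([.6545,-.0765])
for c in(t,s):
  for al in np.radians(range(60,96,5)):
    p=np.r_[o+ax*(-.203*np.cos(al)),.06+.203*np.sin(al)];print(round(np.degrees(al)),np.round(proj(c,p),1),end=' ')
  print()
sub(t,250,140,430,260,4.4,'j.png')
sub(s,200,140,320,260,5,'b.png')
E
```

```text
[ 0.3817 -0.1443  0.2938]
60 [332.  207.7] 65 [333.6 200. ] 70 [335.3 192. ] 75 [336.9 183.8] 80 [338.4 175.4] 85 [339.9 167. ] 90 [341.2 158.7] 95 [342.4 150.5] 
60 [242.  190.6] 65 [243.6 193.3] 70 [245.4 196.6] 75 [247.3 200.7] 80 [249.4 205.5] 85 [251.6 210.9] 90 [253.8 217. ] 95 [256.2 223.7]
```

View pics/j.png

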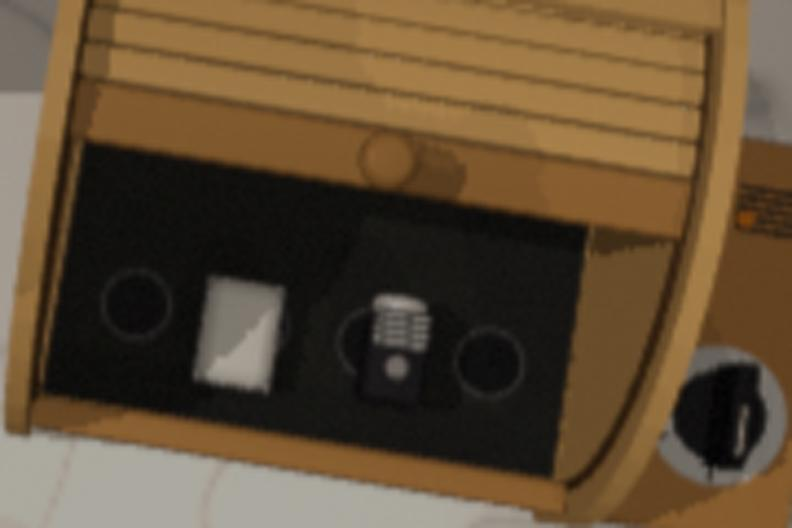

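View pics/b.png

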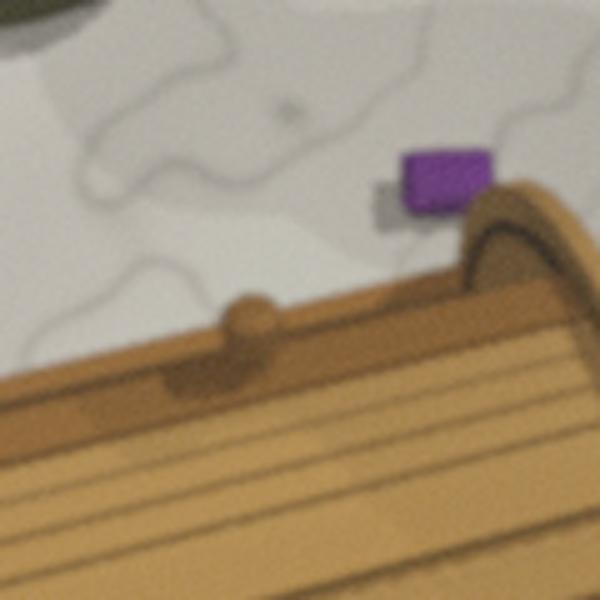

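```bash
python3 - <<'E'
import numpy as np
d=np.r_[np.linspace(88,12,20)];a=np.radians(d)
x=-.201*np.cos(a)+.014*np.sin(a)+.008;z=.06+.201*np.sin(a)+.014*np.cos(a)
print(x[0],z[0]);w=np.array([.6545,-.0765])+x[0]*np.array([.988,-.156]);print(w)
dd=w-np.array([.3817,-.1443]);print(dd@[.988,-.156],dd@[-.156,-.988])
for i,(p,q) in enumerate(zip(np.diff(x),np.diff(z))): print(d[i+1],[round(float(p),4),0,round(float(-q),4),0])
print(x[-1],z[-1])
E
```

```text
0.014976672741064623 0.26136614918467327
[ 0.66929695 -0.07883636]
0.2739334615439803 -0.10954320000000001
84.0 [-0.0141, 0, 0.0, 0]
80.0 [-0.014, 0, 0.001, 0]
76.0 [-0.0139, 0, 0.002, 0]
72.0 [-0.0138, 0, 0.0029, 0]
68.0 [-0.0135, 0, 0.0039, 0]
64.0 [-0.0132, 0, 0.0048, 0]
60.0 [-0.0128, 0, 0.0057, 0]
56.0 [-0.0124, 0, 0.0066, 0]
52.0 [-0.0119, 0, 0.0075, 0]
48.0 [-0.0114, 0, 0.0083, 0]
44.0 [-0.0108, 0, 0.009, 0]
40.0 [-0.0101, 0, 0.0098, 0]
36.0 [-0.0094, 0, 0.0105, 0]
32.0 [-0.0087, 0, 0.0111, 0]
28.0 [-0.0079, 0, 0.0117, 0]
24.0 [-0.007, 0, 0.0122, 0]
20.0 [-0.0062, 0, 0.0126, 0]
16.0 [-0.0053, 0, 0.013, 0]
12.0 [-0.0043, 0, 0.0134, 0]
-0.18569690407604633 0.11548431626464291
```

Call:
move_arm(commands=[[[0,0,-0.02,0],[0.0274,-0.01095,0,0],[0.0274,-0.01095,0,0],[0.0274,-0.01095,0,0],[0.0274,-0.01095,0,0],[0.0274,-0.01095,0,0],[0.0274,-0.01095,0,0],[0.0274,-0.01095,0,0],[0.0274,-0.01095,0,0],[0.0274,-0.01095,0,0],[0.0274,-0.01095,0,0],[0,0,0.03,0],[0,0,0.018,0],[0,0,0.006,0],[0,0,0,0],[0,0,0,0]]], force=20)

```text
time_s: 46.75
ee_pos: [0.6696, -0.0781, 0.2609]
tool_rot: [[0.988, -0.157, 0.002], [-0.157, -0.988, -0.0], [0.002, 0.0, -1.0]]
ft_force: [0.4, 0.1, 0.2]
width: 0.0003
```

Call:
move_arm(commands=[[[-0.0141,0,0,0],[-0.014,0,0.001,0],[-0.0139,0,0.002,0],[-0.0138,0,0.0029,0],[-0.0135,0,0.0039,0],[-0.0132,0,0.0048,0],[0,0,0,0]]])

```text
time_s: 47.45
ee_pos: [0.5874, -0.0654, 0.2462]
tool_rot: [[0.988, -0.157, 0.002], [-0.157, -0.988, -0.0], [0.002, -0.0, -1.0]]
ft_force: [0.3, 0.1, -0.4]
width: 0.0003
```

```bash
python3 - <<'E'
from m import *
s=bot.capture('scene');S=bot.state();print(S['ee_pos'],S['ft_force'])
sub(s,200,120,320,240,5,'b.png')
E
```

```text
[ 0.588  -0.0656  0.2463] [-0.5203 -0.1481  0.0067]
```

View pics/b.png

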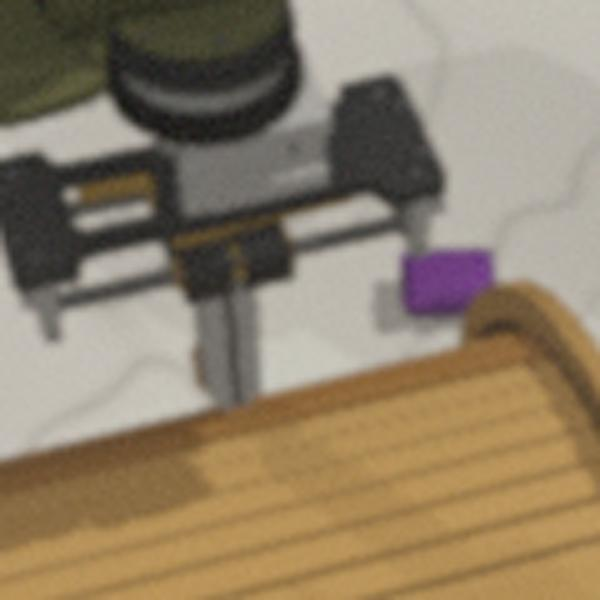

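Works: the rail has advanced and the knob is ahead of the fingers. Continue.

Call:
move_arm(commands=[[[-0.0128,0,0.0057,0],[-0.0124,0,0.0066,0],[-0.0119,0,0.0075,0],[-0.0114,0,0.0083,0],[-0.0108,0,0.009,0],[-0.0101,0,0.0098,0],[0,0,0,0]]])

```text
time_s: 48.2
ee_pos: [0.5192, -0.0547, 0.198]
tool_rot: [[0.988, -0.157, -0.0], [-0.157, -0.988, 0.0], [-0.0, -0.0, -1.0]]
ft_force: [0.4, 0.4, 0.3]
width: 0.0004
```

Call:
move_arm(commands=[[[-0.0094,0,0.0105,0],[-0.0087,0,0.0111,0],[-0.0079,0,0.0117,0],[-0.007,0,0.0122,0],[0,0,0,0]]])

```text
time_s: 48.7
ee_pos: [0.4867, -0.0496, 0.1521]
tool_rot: [[0.988, -0.157, -0.001], [-0.157, -0.988, 0.0], [-0.001, -0.0, -1.0]]
ft_force: [-0.1, 0.3, 0.2]
width: 0.0005
```

Call:
move_arm(commands=[[[-0.0031,0,0.0063,0],[-0.0031,0,0.0063,0],[-0.0026,0,0.0065,0],[-0.0026,0,0.0065,0],[0,0,0,0]]])

```text
time_s: 49.2
ee_pos: [0.4747, -0.0477, 0.1258]
tool_rot: [[0.988, -0.157, -0.002], [-0.157, -0.988, 0.0], [-0.002, -0.0, -1.0]]
ft_force: [0.3, 1.1, 0.4]
width: 0.0002
```

```bash
python3 - <<'E'
from m import *
s=bot.capture('scene');S=bot.state();print(S['ee_pos'],S['ft_force'])
sub(s,190,100,310,220,5,'b.png')
E
```

```text
[ 0.475  -0.0477  0.1263] [ 0.957  -0.3182 -0.3715]
```

View pics/b.png

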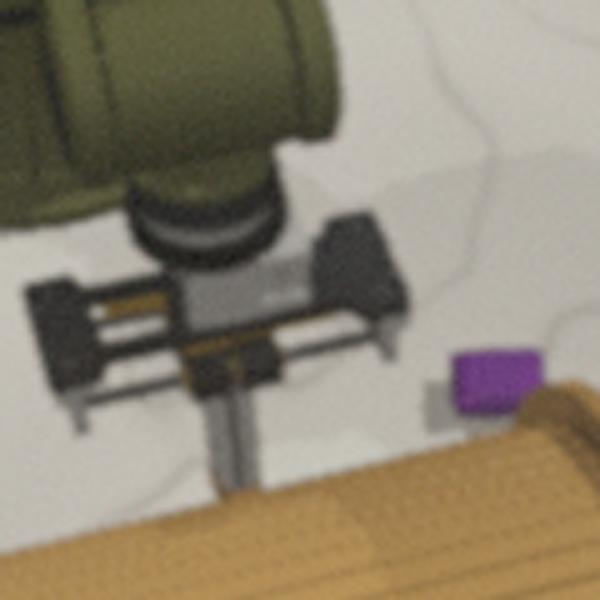

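Call:
move_arm(commands=[[[-0.0015,0,0.004,0],[-0.001,0,0.004,0],[-0.001,0,0.004,0],[0,0,0.002,0],[0,0,0,0]]])

```text
time_s: 49.75
ee_pos: [0.4742, -0.0477, 0.118]
tool_rot: [[0.988, -0.157, 0.007], [-0.157, -0.988, -0.002], [0.008, 0.001, -1.0]]
ft_force: [-16.8, 1.4, 62.4]
width: 0.0005
```

Call:
move_arm(commands=[[[0,0,-0.006,0],[0,0,-0.01,0],[0,0,-0.03,0],[-0.01,0,-0.04,0],[-0.03,0,-0.04,0],[-0.03,0.03,0,0],[-0.02,0.04,0,0],[0,0.04,0,0],[0,0.04,0,0],[0,0,0,0]]])

```text
time_s: 50.75
ee_pos: [0.3585, -0.1842, 0.2387]
tool_rot: [[0.987, -0.161, -0.001], [-0.161, -0.987, -0.0], [-0.001, 0.0, -1.0]]
ft_force: [-0.4, 0.2, 0.2]
width: 0.0002
```

```bash
python3 - <<'E'
from m import *
t=bot.capture('top');s=bot.capture('scene');S=bot.state();print(S['ee_pos'],S['ft_force'])
a=np.radians(-9);ax=np.array([np.cos(a),np.sin(a)]);o=np.array([.6545,-.0765])
for c in(t,s):
  for al in np.radians([13.5,16,20]):
    p=np.r_[o+ax*(-.203*np.cos(al)),.06+.203*np.sin(al)];print(round(np.degrees(al)),np.round(proj(c,p),1),end=' ')
  print()
sub(t,240,190,440,290,3.9,'j.png');sub(s,140,150,260,250,4,'b.png')
E
```

```text
[ 0.3592 -0.1815  0.2385] [-0.0623  0.5663 -1.274 ]
14 [318.3 251.2] 16 [318.8 250.3] 20 [319.7 248.6] 
14 [235.6 195.6] 16 [235.5 194.2] 20 [235.6 192.1]
```

View pics/j.png

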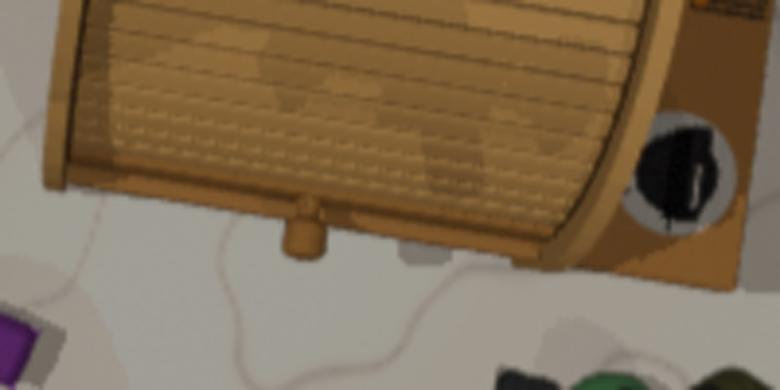

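View pics/b.png

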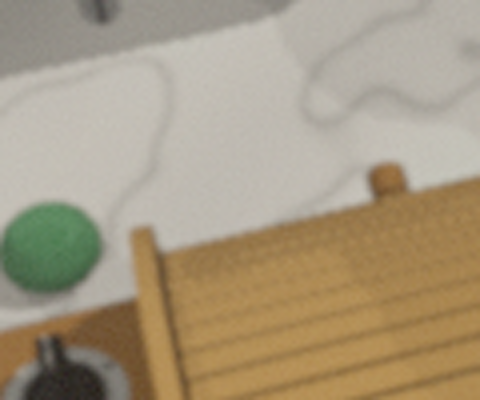

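Call:
move_arm(commands=[[[0,0,0,-0.1428],[0,0,0,-0.1428],[0,0,0,-0.1428],[0,0,0,-0.1428],[0,0,0,-0.1428],[0,0,0,-0.1428],[0,0,0,-0.1428],[0,0,0,-0.1428],[0,0,0,-0.1428],[0,0,0,-0.1428],[0,0,0,-0.1428],[-0.023,0.0269,0,0],[-0.023,0.0269,0,0],[-0.023,0.0269,0,0],[-0.023,0.0269,0,0],[-0.023,0.0269,0,0],[0,0,0,0],[0,0,0,0]]])

```text
time_s: 52.65
ee_pos: [0.4747, -0.3147, 0.238]
tool_rot: [[0.156, 0.988, -0.001], [0.988, -0.156, 0.001], [0.001, -0.001, -1.0]]
ft_force: [-0.7, 0.5, 0.5]
width: 0.0008
```

Call:
move_arm(commands=[[[0,0,0.03,0],[0,0,0.03,0],[0,0,0.03,0],[0,0,0.03,0],[0,0,0.02,0],[0,0,0.012,0],[0,0,0,0],[0,0,0,0]]])

```text
time_s: 53.45
ee_pos: [0.4747, -0.3157, 0.0879]
tool_rot: [[0.157, 0.988, 0.001], [0.988, -0.157, -0.001], [-0.001, 0.001, -1.0]]
ft_force: [0.1, -0.2, 0.5]
width: 0.0001
```

Call:
move_arm(commands=[[[0.004,-0.0007,0,0],[0.004,-0.0007,0,0],[0.004,-0.0007,0,0],[0.004,-0.0007,0,0],[0.004,-0.0007,0,0],[0.004,-0.0007,0,0],[0,0,0,0]]])

```text
time_s: 54.15
ee_pos: [0.4739, -0.2911, 0.0869]
tool_rot: [[0.157, 0.988, 0.0], [0.988, -0.157, 0.0], [0.0, 0.0, -1.0]]
ft_force: [-0.1, 0.7, 0.7]
width: 0.0006
```

Call:
move_arm(commands=[[[0.003,-0.0005,0,0],[0.003,-0.0005,0,0],[0.002,-0.0005,0,0],[0,0,0,0],[0,0,0,0]]])

```text
time_s: 54.65
ee_pos: [0.4737, -0.2834, 0.0868]
tool_rot: [[0.157, 0.988, 0.0], [0.988, -0.157, 0.0], [0.0, 0.0, -1.0]]
ft_force: [0.4, -0.1, 0.4]
width: 0.0004
```

Call:
move_arm(commands=[[[-0.015,-0.005,0,0],[0,0,-0.04,0],[0,0,-0.04,0],[0,0,-0.04,0],[-0.04,0,0,0],[-0.04,0,0,0],[-0.03,-0.02,0,0],[0,0,0,0]]])

```text
time_s: 55.45
ee_pos: [0.4263, -0.4065, 0.2063]
tool_rot: [[0.161, 0.987, -0.001], [0.987, -0.161, -0.0], [-0.0, -0.001, -1.0]]
ft_force: [-0.1, 0.1, 0.2]
width: 0.0006
```

```bash
python3 - <<'E'
from m import *
t=bot.capture('top');s=bot.capture('scene');print(bot.state()['ee_pos'])
sub(s,120,210,200,290,6,'i.png');sub(t,385,210,445,270,6,'j.png')
cv2.imwrite('pics/k.png',np.hstack([cv2.resize(cv2.imread('pics/i.png'),(390,390)),cv2.resize(cv2.imread('pics/j.png'),(390,390))]))
E
```

```text
[ 0.4285 -0.4038  0.2066]
```

View pics/k.png

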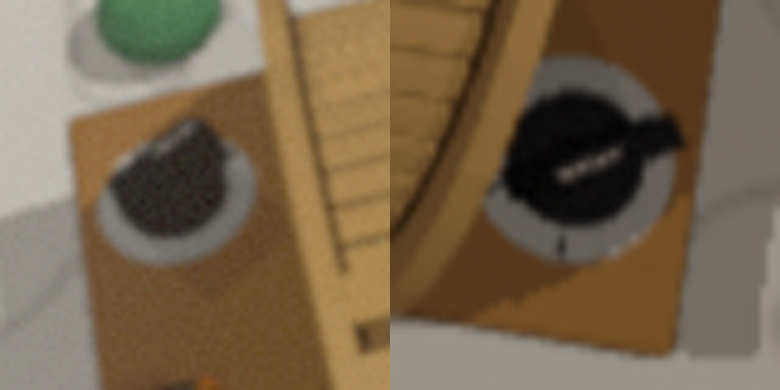

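```bash
python3 - <<'E'
from m import *
t=cap('top','topf.png');s=cap('scene','scenef.png')
a=cv2.imread('pics/top0.png').astype(int);b=cv2.imread('pics/topf.png').astype(int)
d=(np.abs(a-b).max(2)>40).astype(np.uint8)
k,l,st,ce=cv2.connectedComponentsWithStats(d)
print([(list(map(int,x[:5]))) for x in st[1:] if x[4]>25])
E
```

```text
[[196, 188, 23, 25, 409], [412, 222, 148, 198, 14618], [200, 241, 14, 25, 118], [548, 340, 12, 7, 41], [250, 357, 79, 21, 752], [541, 357, 19, 13, 67], [523, 362, 37, 27, 150], [204, 381, 34, 39, 682], [345, 386, 64, 34, 656], [532, 388, 24, 20, 158]]
```

View pics/topf.png

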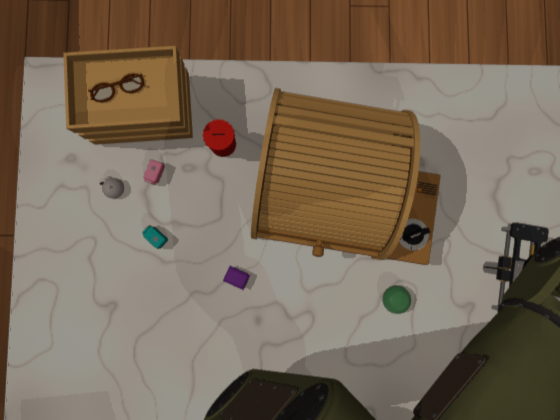

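Cover, knob, handle and all bystanders match the start image. The only changes are the two missing gadgets and the arm.

```bash
python3 -c "
from bench import bot
print(bot.hand_in())"
```

```text
the job is handed in; nothing more can be done
None
```

The job is done and handed in at about 56 s on the robot's clock, with the power back on last. Two gadgets were out on the marble: the white earbud case and the black headlight.

- **Order:** I turned the handle to off with the closed fingers, then raised the cover to about 84° (1.46 rad). I laid the earbud case and then the headlight on the mat, lowered the cover onto the sill, and turned the handle to on.
- **Headlight moved:** it was knocked about 5 cm aside partway through. I measured it again before gripping it.
- **Grip sizes:** the jaws read 43.7 mm on the case and 36.1 mm on the headlight, which match the given widths.

**Last checks:**
- Before the cover came down, pictures showed both gadgets upright and flat on the mat.
- In the final pictures the cover knob and the switch look the same as at the start: closed and on.
- Comparing the first and last top views, only the two gadgets and the arm had changed. The tin, bell, paperweight and look-alikes had not moved.

**What went less smoothly:**
- The pinch slipped off the knob twice, once opening and once closing, so I finished both by pushing it.
- Contact force briefly reached about 73 N at the switch's off stop and about 65 N at the cover's closed stop. Both were at the fingertips and below the 120 N wrist limit, but higher than I intended.

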